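# Refill the label-cassette magazine and set the label length

## Robot

A 6-joint arm with a two-finger parallel gripper is mounted at the origin on the work surface. World frame = base frame: x ahead of the robot, y to its left, z up, the work surface at z = 0. Lengths are in mm, angles in rad, forces in N, time in s.
With the tool pointing down it reaches from about 350 to 775 mm from the base axis. Payload 7.3 kg.
Tool frame: the origin (TCP) lies midway between the tips of the shut fingers; the grasp point (between the pads) lies 19 mm behind it; x points along the fingers, y is the direction in which the jaws open and shut, and the axes are right-handed (so a half turn about x gives the same grasp; the last joint's range is limited). The gripper opens to 92 mm and grips with 3 to 60 N. Pads are 19 mm wide; open, the fingers measure 130 mm over their backs; the gripper's body (75 mm by 190 mm) begins 47 mm behind the grasp point.
Start: joints at [-1.376, 0.342, 1.524, -0, 1.275, -0.146], TCP at [175.5, -494.82, 199.641] pointing down, gripper open.
Joint ranges: [-2.53, 2.53], [-0.77, 2.02], [0.04, 2.7], [-1, 4.14], [0.28, 2.66], [-3.11, 3.11]. Speed limits (rad/s): [2.57, 2.57, 3.14, 3.14, 3.14, 3.14].

## Interface

Orientations are given as [roll, pitch, yaw] about the fixed x, y, z axes, in that order (R = Rz(yaw) Ry(pitch) Rx(roll)).
In Python, from plant import bot gives the robot as it stands. The module is installed in compiled form; this text tells all that it offers.
- The arm moves only by the shell command python3 -m handwheel 'ROWS' [OPENING]. ROWS is JSON, a list that holds one entry, the list of rows, each a list of 4 numbers: the shift along the tool's x, y, z in cm, then the turn about the tool's x in rad. A call has 1 to 8 rows; each row shifts and turns the commanded pose from where the row before left it, along the tool's axes as they then stand; what a row does not reach is not made up. A row lasts 1/12 s, in which the tool goes at most 41.7 mm and 7.16 degrees, less where a joint would pass 70% of its speed; a pose out of reach is approached as far as the arm can. A call is refused whole if a number of a shift passes 4.17 or a number of a turn 0.125, either way. A call with a gripper value outside its range is refused whole. OPENING is the opening, from 0 (shut) to 1 (fully open), set as the call begins (- or left out, the last holds). The fingers move at their own pace and stop on an object; the grip force is fixed at half the most. Time passes only in rows, so rows that do not move let the fingers close. It gives the time, the measured TCP pose, the force and the opening at its end, in the units of the state.
- bot.get_obs(): the state, without advancing time (a new reading comes with each control period).
- bot.capture(name): name is "scene" or "top" or "wrist"; returns (picture, depth): 420x560x3 uint8, red, green, blue; 420x560 float32, mm along the optical axis (not along the pixel's ray), 0 where there is no reading.
- bot.camera_model(name): a dict with "fx", "fy", "cx", "cy" (pixels), "dist_coeffs" ([k1, k2, p1, p2, k3] as OpenCV has them; the pictures are not rectified), "position" and "rotation" of the camera in the world. Camera axes: x right, y down, z forward; pixel columns grow to the right and rows downward; lengths in mm; the calibration is good to about 2 mm. A picture is of the moment at which its call begins: read the wrist's pose just before it. camera_model takes no time and is no camera call; for the wrist camera it gives the pose at the moment of the call.
- bot.close_job(): hands the job in, once; it reports no verdict.
Trained networks look in the newest picture that a camera, given by its name, has taken for a name from the list of things; names that differ only in an ending like _2 or _b are one class to them, and where a whole thing is asked for, a point or a joint stands for the part that bears it (a point fixed in the world has none). Each returns a list of dicts, best first, with "conf" (0 to 1); they miss things now and then, are a little off and sometimes report something else, mostly with a low value. They report only what shows in the picture. A call takes as long as a camera call.
- bot.find_in(camera, label): "bbox" ([left, top, width, height] in pixels, round what is visible of it).
- bot.spot_point(camera, label): "point" ([column, row] in pixels: a listed point, or the origin of a listed thing).
The state is a dict: "time": time; "joint_positions": joint angles; "dq": joint speeds; "tau": joint torques, N m; "tool_pos": TCP position; "tcp_rot": TCP orientation; "contact_force": force on the tool from outside, world axes, zero at the start; "moment": the same for the moment, N m; "grip_width": finger opening in mm.
Only numpy, scipy, OpenCV 4.12 (cv2) and the standard library are available. Lean on these libraries where they do the work, as an engineer would, in place of code of your own. Each camera call takes 0.05 s, during which the arm holds its last target.

## Task

Refill the label machine on the packing table: push every loose cassette, nose first, into the row in the green-walled magazine, nudging its neighbours apart without tipping any of the row over, until all the cassettes stand upright, side by side and fully home against the back wall. Only when all are home, turn the orange scale sleeve to number 6 and let go of it. Leave everything else on the table where it is.

Things in the scene. Friction and masses are not known exactly. Their poses are not given: they have to be found in the camera images.
- rack: cassette magazine, fixed: slick steel floor 4 mm thick (friction about 0.25), green walls. Origin on the table under the row's centre; +x in, to the back wall; y along the row. Inner faces: back wall x = +55 mm (56 mm high), end walls y = -157.5 and +157.5 mm (44 mm high, from x = -55 mm). Front open; yellow line at x = -55 mm marks the row's front; floor goes on as an apron to x = -115 mm.
- new1_mid (a point): centre (30 mm above its underside) of a loose white cassette 110 mm long (x), 42 thick (y), 60 tall (z), 0.18 kg: rear 82 mm a plain block with flat tail, front 28 mm a wedge nose narrowing evenly to 8 mm; blue label on its top and tail. Its +x points to the nose, z up. It stands upright on the table at the start; it may be absent.
- new1_nose (a point): tip of the nose of that cassette (blue label), at x = +55 mm from its centre, 30 mm up.
- new2_mid (a point): centre (30 mm above its underside) of a loose white cassette 110 mm long (x), 42 thick (y), 60 tall (z), 0.18 kg: rear 82 mm a plain block with flat tail, front 28 mm a wedge nose narrowing evenly to 8 mm; green label on its top and tail. Its +x points to the nose, z up. It stands upright on the table at the start; it may be absent.
- new2_nose (a point): tip of the nose of that cassette (green label), at x = +55 mm from its centre, 30 mm up.
- new3_mid (a point): centre (30 mm above its underside) of a loose white cassette 110 mm long (x), 42 thick (y), 60 tall (z), 0.18 kg: rear 82 mm a plain block with flat tail, front 28 mm a wedge nose narrowing evenly to 8 mm; orange label on its top and tail. Its +x points to the nose, z up. It stands upright on the table at the start; it may be absent.
- new3_nose (a point): tip of the nose of that cassette (orange label), at x = +55 mm from its centre, 30 mm up.
- old1_mid (a point): centre (30 mm up) of cassette 1 of the row in the magazine (counted along +y), grey label: white cassette 110 mm long (x), 42 thick (y), 60 tall (z), 0.18 kg: rear 82 mm a plain block with flat tail, front 28 mm a wedge nose narrowing evenly to 8 mm; +x to the nose, which is in. Loose: slides sideways when another nose wedges past it. Gaps between the four are 26 to 42 mm, narrower than a cassette.
- old2_mid (a point): centre (30 mm up) of cassette 2 of the row in the magazine (counted along +y), grey label: white cassette 110 mm long (x), 42 thick (y), 60 tall (z), 0.18 kg: rear 82 mm a plain block with flat tail, front 28 mm a wedge nose narrowing evenly to 8 mm; +x to the nose, which is in. Loose: slides sideways when another nose wedges past it. Gaps between the four are 26 to 42 mm, narrower than a cassette.
- old3_mid (a point): centre (30 mm up) of cassette 3 of the row in the magazine (counted along +y), grey label: white cassette 110 mm long (x), 42 thick (y), 60 tall (z), 0.18 kg: rear 82 mm a plain block with flat tail, front 28 mm a wedge nose narrowing evenly to 8 mm; +x to the nose, which is in. Loose: slides sideways when another nose wedges past it. Gaps between the four are 26 to 42 mm, narrower than a cassette.
- old4_mid (a point): centre (30 mm up) of cassette 4 of the row in the magazine (counted along +y), grey label: white cassette 110 mm long (x), 42 thick (y), 60 tall (z), 0.18 kg: rear 82 mm a plain block with flat tail, front 28 mm a wedge nose narrowing evenly to 8 mm; +x to the nose, which is in. Loose: slides sideways when another nose wedges past it. Gaps between the four are 26 to 42 mm, narrower than a cassette.
- sleeve (a joint): turn of the orange scale sleeve, rad: 0 at number 1, growing clockwise seen from above, pi/6 a number, 2.618 at number 6, stop at 7 (pi). Clicks into a detent at each number (about 0.15 N m to pass one), springs to the nearest when let go. Its white pointer shows the number on the black top. Starts between 1 and 3.
- sleeve_grip (a point): on the sleeve's upright axis, 30 mm above the setter's black top and 75 mm above the table: the height to grip. The sleeve is a knurled cylinder 42 mm in diameter, 50 mm tall, from 46 to 96 mm above the table.
- setter: the label-length setter, fixed: black box 112 x 112 mm, 45 mm high, origin under its centre; white numbers 1 to 7 round the sleeve, 4 on its -x side, 1 on its -y side, 7 on its +y side.
- tape_roll: roll of parcel tape lying flat, 100 mm across, 48 mm high, origin at its underside's centre; leave alone
- mug: blue mug 82 mm across, 95 mm high, origin under its centre; leave alone
- small_carton: brown carton 130 x 100 x 70 mm, origin under its centre; leave alone
- scanner: black and grey hand scanner lying down, 185 mm long, 35 mm high; leave alone
- white_box: white box 120 x 80 x 50 mm, origin under its centre; leave alone

How it is judged:
By the outcome, as a careful person would: the job done as asked, in the order asked, and still so for the second after the job is handed in, with the robot touching nothing.
Of new1, new2, new3 only 2 to 3 are there at a start; the rules pass over those that are not, and their reading is None.
At some moment in a run one of new1, new2, new3 may be knocked a few centimetres aside while the robot is not near it.
Once in a run the grip may slacken for a moment while it holds something.
It also fails if it takes over 210 s, if anything falls off the work surface, if the arm or the gripper's body presses on something with over 40 N, if the wrist force passes 120 N, or if a joint passes its speed limit or range.

## Working session

There is one attempt and no reset: what is moved stays moved. The work goes in short steps, Python scripts to look and compute and a shell command to move; the robot and the scene stay as the last step left them, time stands still between calls to the robot, and variables do not carry over. Pictures are saved under pics/ and viewed, and the job is handed in when it is done.

```bash
ls; mkdir -p pics
cat > h.py <<'E'
from plant import bot
import numpy as np, cv2
def cap(n,f=None):
    im,d=bot.capture(n); m=bot.camera_model(n)
    if f: cv2.imwrite('pics/'+f,im[:,:,::-1])
    return im,d,m
E
python3 - <<'E'
from h import *
print(bot.get_obs())
for n in('scene','top','wrist'):
    im,d,m=cap(n,n+'0.png'); print(n,m)
E
```

```text
pics
{'time': 0.0, 'joint_positions': array([-1.37600159e+00,  3.42708447e-01,  1.52501659e+00, -1.11610536e-05,
        1.27540400e+00, -1.45996903e-01]), 'dq': array([-7.93972993e-04,  2.36135327e-05, -1.35124011e-03, -5.77934417e-04,
        1.25724611e-03, -8.80124277e-04]), 'tau': array([-5.49730557e-04, -4.31249356e+01, -2.44225127e+01,  7.17373495e-02,
        5.60529158e-02, -1.02998079e-04]), 'tool_pos': array([ 175.40328654, -494.35365304,  198.95255867]), 'tcp_rot': array([-1.70984672,  1.56925991,  1.77254083]), 'contact_force': array([-0.40725484, -0.1578557 , -0.66403477]), 'moment': array([0.00423599, 0.05219355, 0.02409319]), 'grip_width': 91.61891700336476}
scene {'fx': 408.59990814716525, 'fy': 408.59990814716525, 'cx': 276.0108301276039, 'cy': 212.80491224258367, 'dist_coeffs': array([-0.06551957,  0.        ,  0.        ,  0.        ,  0.        ]), 'position': array([ 842.55819462, -680.27255668, 1061.29383952]), 'rotation': array([-2.53059996,  0.00378133,  0.58583186])}
top {'fx': 411.8535114532491, 'fy': 411.8535114532491, 'cx': 276.9334499230034, 'cy': 215.93458222144966, 'dist_coeffs': array([-0.0428481,  0.       ,  0.       ,  0.       ,  0.       ]), 'position': array([ 263.80967506,  -86.95312399, 1449.6496974 ]), 'rotation': array([-2.96886786, -0.00887401, -1.54381582])}
wrist {'fx': 367.7744304922793, 'fy': 367.7744304922793, 'cx': 277.5432360834344, 'cy': 214.98208802649552, 'dist_coeffs': array([-0.09387813,  0.        ,  0.        ,  0.        ,  0.        ]), 'position': array([ 238.24258162, -472.85216355,  384.49993039]), 'rotation': array([ 2.89328995e+00,  5.50819952e-04, -1.22902836e+00])}
```

View pics/top0.png

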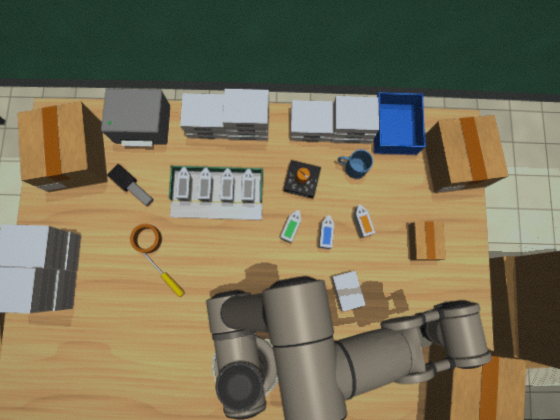

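View pics/scene0.png

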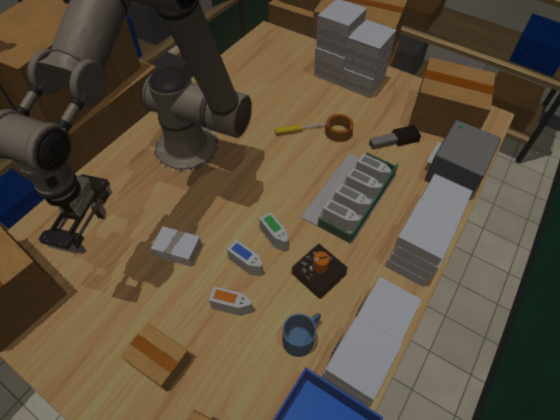

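View pics/wrist0.png

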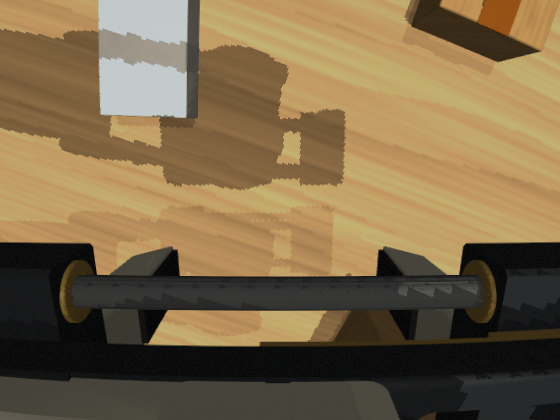

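```bash
cat >> h.py <<'E'
from scipy.spatial.transform import Rotation as Ro
def rays(m,uv):
    K=np.array([[m['fx'],0,m['cx']],[0,m['fy'],m['cy']],[0,0,1]])
    p=cv2.undistortPoints(np.array(uv,float).reshape(-1,1,2),K,np.array(m['dist_coeffs'])).reshape(-1,2)
    return np.c_[p,np.ones(len(p))]
def Rm(m): return Ro.from_euler('xyz',m['rotation']).as_matrix()
def cloud(d,m):
    v,u=np.mgrid[0:d.shape[0],0:d.shape[1]]
    r=rays(m,np.c_[u.ravel(),v.ravel()])*d.reshape(-1,1)
    return (r@Rm(m).T+m['position']).reshape(d.shape+(3,))
def atz(m,uv,z):
    r=rays(m,uv)@Rm(m).T; p=m['position']
    return p+r*((z-p[2])/r[:,2:3])
E
cat > ortho.py <<'E'
from h import *
import sys
def ortho(cam,x0,x1,y0,y1,z,f,s=2.0,im=None,m=None):
    # rectified view of plane z ; image up=+x, left=+y, s px/mm
    if im is None: im,d,m=cap(cam)
    W=int((y1-y0)*s);H=int((x1-x0)*s)
    v,u=np.mgrid[0:H,0:W]
    P=np.c_[(x1-v.ravel()/s),(y1-u.ravel()/s),np.full(u.size,z,float)]
    K=np.array([[m['fx'],0,m['cx']],[0,m['fy'],m['cy']],[0,0,1]])
    R=Rm(m).T; uv,_=cv2.projectPoints(P,cv2.Rodrigues(R)[0],-R@m['position'],K,np.array(m['dist_coeffs']))
    uv=uv.reshape(H,W,2).astype(np.float32)
    o=cv2.remap(im,uv[...,0],uv[...,1],cv2.INTER_CUBIC)
    cv2.imwrite('pics/'+f,o[:,:,::-1]); return o
E
python3 - <<'E'
from ortho import *
lab=['new1','new2','new3']
for n in('top','scene'):
    im,d,m=cap(n); C=cloud(d,m)
    print(n,'table z',[np.round(C[r,c],1) for r,c in ([(270,200),(260,100)] if n=='top' else [(200,200),(330,240)])])
    hs=cv2.cvtColor(im,cv2.COLOR_RGB2HSV)
    for l in ['rack','setter','sleeve_grip','mug','tape_roll','small_carton','scanner','white_box']+['new%d_%s'%(i,k) for i in (1,2,3) for k in('mid','nose')]+['old%d_mid'%i for i in (1,2,3,4)]:
        r=bot.spot_point(n,l)
        z={'rack':0,'setter':0,'sleeve_grip':75}.get(l,30 if l[:3] in('new','old') else 0)
        print(n,l,[(np.round(atz(m,[q['point']],z)[0],0)[:2],round(q['conf'],2)) for q in r[:2]])
    im,d,m=cap(n)
    ortho(n,300,680,-200,180,60,n+'_orthoA.png',2,im,m) if 0 else None
    np.savez(n+'0.npz',im=im,d=d,**{k:m[k] for k in m})
E
```

```text
top table z [array([317.5, 170.4,   1.4]), array([341.8, 527. ,  -2.4])]
top rack [(array([626., 130.]), 0.91)]
top setter [(array([ 650., -183.]), 0.89)]
top sleeve_grip []
top mug [(array([ 698., -374.]), 0.91), (array([ 480., -146.]), 0.58)]
top tape_roll [(array([420., 358.]), 0.86), (array([ 436., -614.]), 0.2)]
top small_carton [(array([ 442., -613.]), 0.89)]
top scanner [(array([609., 445.]), 0.93), (array([626., 239.]), 0.71)]
top white_box [(array([ 268., -338.]), 0.66)]
top new1_mid [(array([ 450., -256.]), 0.95)]
top new1_nose [(array([ 516., -284.]), 0.95)]
top new2_mid [(array([ 471., -144.]), 0.83)]
top new2_nose [(array([ 533., -174.]), 0.55)]
top new3_mid [(array([ 506., -394.]), 0.77)]
top new3_nose [(array([ 558., -372.]), 0.91), (array([ 696., -362.]), 0.72)]
top old1_mid [(array([607.,  25.]), 0.66)]
top old2_mid [(array([607.,  99.]), 0.65)]
top old3_mid [(array([613., 161.]), 0.93)]
top old4_mid [(array([623., 235.]), 0.71)]
scene table z [array([ 195. , -157.9,    2.1]), array([ 557.7, -431.6,   -2.6])]
scene rack [(array([618., 132.]), 0.67)]
scene setter [(ar
[... 220 characters left out ...]
.6)]
scene small_carton [(array([ 433., -606.]), 0.77)]
scene scanner [(array([618., 444.]), 0.73), (array([606., 200.]), 0.24)]
scene white_box [(array([ 264., -330.]), 0.91), (array([598., 267.]), 0.2)]
scene new1_mid [(array([ 463., -263.]), 0.83)]
scene new1_nose [(array([ 509., -265.]), 0.69)]
scene new2_mid [(array([ 485., -142.]), 0.75), (array([ 508., -388.]), 0.28)]
scene new2_nose [(array([ 535., -164.]), 0.92)]
scene new3_mid []
scene new3_nose [(array([ 556., -378.]), 0.97)]
scene old1_mid [(array([612.,   7.]), 0.79)]
scene old2_mid [(array([617.,  90.]), 0.58)]
scene old3_mid [(array([610., 179.]), 0.83), (array([625., 424.]), 0.57)]
scene old4_mid [(array([613., 236.]), 0.56)]
```

Run:
```python
from ortho import *
L=[]
for n in('top','scene'):
    q=np.load(n+'0.npz'); m={k:q[k] for k in q if k not in('im','d')}; im=q['im'];
    a=ortho(n,540,720,-40,310,64,n+'_rack.png',2,im,m)
    b=ortho(n,400,580,-440,-90,60,n+'_new.png',2,im,m)
    L+=[a]; L+=[b]
for i,k in ((0,'rack'),(1,'new')):
    o=np.vstack([L[i],L[i+2]])[:, :, ::-1].copy()
    for y in range(0,700,50):cv2.line(o,(y,0),(y,5),(0,0,255),1)
    cv2.imwrite('pics/cmp_%s.png'%k,np.clip(o.astype(float)*(1.5 if k=='new' else 1.2),0,255).astype(np.uint8)[:600])
    print(o.shape)
```

```text
(720, 700, 3)
(720, 700, 3)
```

View pics/cmp_rack.png

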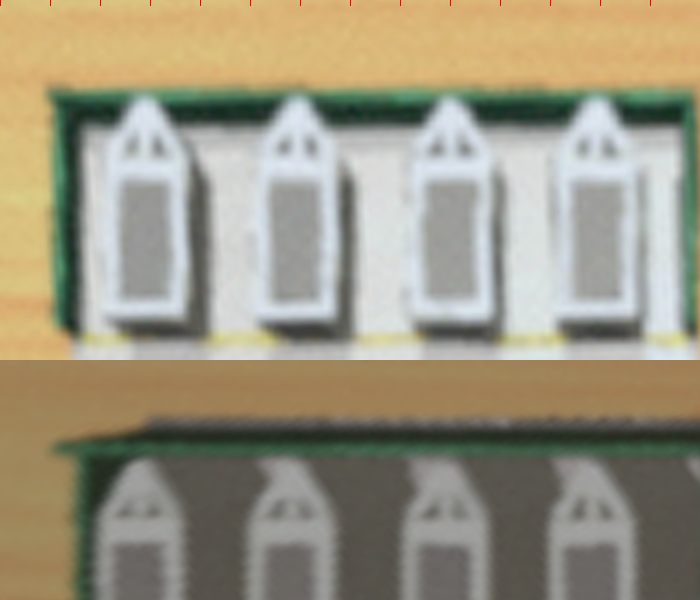

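View pics/cmp_new.png

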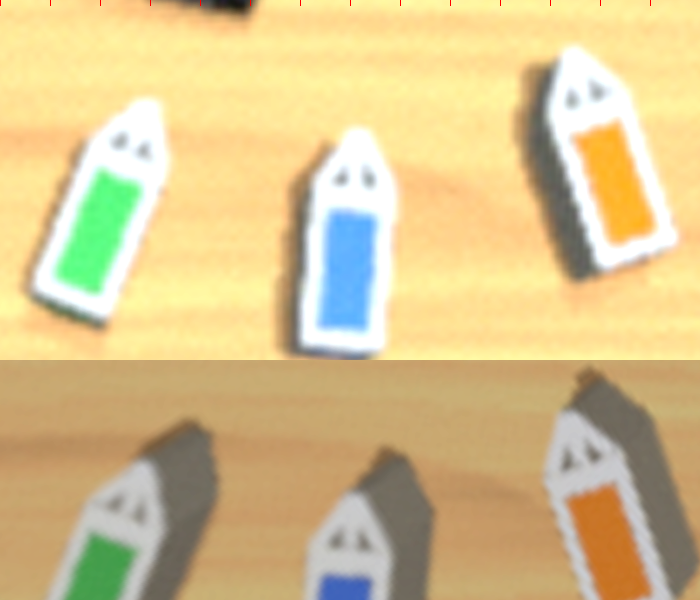

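```bash
cat > fit.py <<'E'
from h import *
from scipy.optimize import minimize
POLY=np.array([[-55,-21],[27,-21],[55,-4],[55,4],[27,21],[-55,21]],float)
def tf(p,P):
    c,s=np.cos(p[2]),np.sin(p[2]); return P@np.array([[c,s],[-s,c]])+p[:2]
def fit(C,guess,zlo,zhi,R=90,s=2):
    # C cloud; guess x,y,yaw ; mask in a local frame from pixel polygons
    X=C.reshape(-1,3); k=(np.hypot(X[:,0]-guess[0],X[:,1]-guess[1])<R)&np.isfinite(X).all(1)
    X=X[k]; top=((X[:,2]>zlo)&(X[:,2]<zhi)).astype(float); xy=X[:,:2]
    def cost(p):
        q=(xy-p[:2]); c,sn=np.cos(p[2]),np.sin(p[2])
        u=q[:,0]*c+q[:,1]*sn; v=-q[:,0]*sn+q[:,1]*c
        half=np.where(u<27,21,21-17*(u-27)/28)
        sd=np.minimum(np.minimum(half-np.abs(v),u+55),55-u)
        ins=1/(1+np.exp(-sd/1.2))
        return np.mean((ins-top)**2)
    best=None
    for dy in(-.3,0,.3):
        r=minimize(cost,[guess[0],guess[1],guess[2]+dy],method='Nelder-Mead',options=dict(initial_simplex=np.array(guess)+[[0,0,dy],[10,0,dy],[0,10,dy],[0,0,dy+.2]],xatol=.02,fatol=1e-7,maxiter=500))
        if best is None or r.fun<best.fun: best=r
    return best.x,best.fun
def load(n,t='0'):
    q=np.load(n+t+'.npz'); m={k:q[k] for k in q if k not in('im','d')}; return q['im'],q['d'],m
E
cat > fitall.py <<'E'
from fit import *
import sys
t=sys.argv[1]
G={'g':(480,-149,-.4),'b':(455,-265,0),'o':(508,-390,.25),'o1':(617,12,0),'o2':(617,85,0),'o3':(617,161,0),'o4':(617,237,0)}
for n in('top','scene'):
    im,d,m=load(n,t); C=cloud(d,m)
    for k in G:
        R=80 if k in 'gbo' else 70
        if k not in 'gbo':
            # neighbours: restrict laterally
            K=C.copy(); K[np.abs(C[...,1]-G[k][1])>37]=np.nan
        else: K=C
        p,f=fit(K,G[k],45 if k in 'gbo' else 52,75,R); print(n,k,np.round(p,3),round(f,4))
E
python3 fitall.py 0
```

```text
top g [ 4.80460e+02 -1.43143e+02 -3.85000e-01] 0.0115
top b [ 4.62081e+02 -2.64015e+02 -8.40000e-02] 0.016
top o [ 5.05356e+02 -3.91757e+02  3.22000e-01] 0.0271
top o1 [6.18438e+02 1.38430e+01 1.10000e-02] 0.0788
top o2 [6.18427e+02 8.72830e+01 3.00000e-03] 0.0783
top o3 [ 6.18348e+02  1.61809e+02 -2.00000e-03] 0.0862
top o4 [6.18765e+02 2.38039e+02 1.70000e-02] 0.0919
scene g [ 4.77780e+02 -1.39642e+02 -3.82000e-01] 0.0379
scene b [ 4.58534e+02 -2.60238e+02 -8.80000e-02] 0.0409
scene o [ 5.02065e+02 -3.88665e+02  3.30000e-01] 0.0346
scene o1 [6.12395e+02 1.56350e+01 1.50000e-02] 0.1646
scene o2 [6.12627e+02 8.88560e+01 3.00000e-03] 0.172
scene o3 [6.13685e+02 1.66401e+02 1.00000e-03] 0.1762
scene o4 [6.13449e+02 2.42714e+02 2.20000e-02] 0.1997
```

Run:
```python
from fit import *
o=bot.get_obs();R=Ro.from_euler('xyz',o['tcp_rot']).as_matrix();print(R.round(3))
# rack walls: green mask points
for n in('top','scene'):
    im,d,m=load(n); C=cloud(d,m); hs=cv2.cvtColor(im,cv2.COLOR_RGB2HSV)
    g=(hs[...,0]>60)&(hs[...,0]<95)&(hs[...,1]>90)
    X=C[g]; X=X[(X[:,0]>540)&(X[:,0]<700)&(X[:,1]>-60)&(X[:,1]<310)]
    T=X[(X[:,2]>53)&(X[:,2]<66)]; B=T[T[:,0]>660]
    print(n,'back top n',len(B),'x pct',np.percentile(B[:,0],[2,10,50,90,98]).round(1),'y',B[:,1].min().round(1),B[:,1].max().round(1))
    print(np.polyfit(B[:,1],B[:,0],1))
    S=X[(X[:,2]>40)&(X[:,2]<54)&(X[:,0]<655)]
    for a in(S[S[:,1]>122],S[S[:,1]<122]): print(len(a),np.percentile(a,[2,50,98],axis=0).round(1).tolist())
    # yellow line
    ye=(hs[...,0]>20)&(hs[...,0]<34)&(hs[...,1]>110)
    p=C[ye]; p=p[(p[:,1]>-30)&(p[:,1]<275)&(p[:,0]>540)&(p[:,0]<580)]
    print('yel',len(p),np.median(p,axis=0).round(1), np.polyfit(p[:,1],p[:,0],1) if len(p)>3 else '')
```

```text
[[ 0.     0.334 -0.942]
 [-0.    -0.942 -0.334]
 [-1.     0.    -0.   ]]
top back top n 42 x pct [669.5 670.  671.6 673.1 674. ] y -32.3 280.6
[-8.32436918e-03  6.72975409e+02]
26 [[570.7, 281.0, 40.6], [610.3, 283.4, 44.5], [650.2, 285.4, 49.8]]
3 [[613.9, -34.1, 41.0], [616.4, -34.1, 46.1], [629.1, -33.5, 50.0]]
yel 0 [nan nan nan] 
scene back top n 12 x pct [672.6 673.7 674.9 676.  676.4] y 114.7 273.0
[-1.37955957e-02  6.77836130e+02]
  return _methods._mean(a, axis=axis, dtype=dtype,
  ret = um.true_divide(
Traceback (most recent call last):
IndexError: index -1 is out of bounds for axis 0 with size 0
```

```bash
cat > plan.py <<'E'
from h import *
import sys
o=bot.get_obs();R=Ro.from_euler('xyz',o['tcp_rot']).as_matrix();p=o['tool_pos']
psi=np.arctan2(R[1,1],R[0,1])
print('t %.1f pos %s psi %.3f grip %.1f F %s j1 %.2f j6 %.2f'%(o['time'],p.round(1),psi,o['grip_width'],o['contact_force'].round(1),o['joint_positions'][0],o['joint_positions'][5]))
if len(sys.argv)>1:
    t=np.array([float(a) for a in sys.argv[1:4]]); d=t-p
    if len(sys.argv)>4:
        q=float(sys.argv[4]); print('turn %.3f'%(psi-q))
    print('shift cm (now)',(R.T@d/10).round(2))
    if len(sys.argv)>4:
        y=np.array([np.cos(q),np.sin(q)]);z=np.array([np.sin(q),-np.cos(q)])
        print('shift cm after turn',round(-d[2]/10,2),(d[:2]@y/10).round(2),(d[:2]@z/10).round(2))
E
python3 plan.py 446.6 -128.4 90 -1.955; nproc
python3 -m handwheel '[[[0,0,0,0.12],[0,0,0,0.12],[0,0,0,0.12],[0,0,0,0.12],[0,0,0,0.12],[0,0,0,0.125]]]' 0.75; python3 plan.py 446.6 -128.4 90
```

```text
t 2.1 pos [ 175.5 -494.8  199.6] psi -1.230 grip 91.7 F [-0.2  0.9  0.3] j1 -1.38 j6 -0.15
turn 0.725
shift cm (now) [ 10.96 -25.47 -37.8 ]
shift cm after turn 10.96 -44.13 -11.4
4
time: 2.65
tool_pos: [175.5, -494.8, 199.7]
tcp_rot: [2.284, 1.571, -1.248]
contact_force: [-1.1, -0.7, -0.5]
grip_width: 69.0
t 2.6 pos [ 175.5 -494.8  199.7] psi -1.961 grip 69.0 F [-1.1 -0.7 -0.5] j1 -1.38 j6 0.58
shift cm (now) [ 10.96 -44.2  -11.14]
```

```bash
python3 -m handwheel '[[[0,-3.7,-0.93,0],[0,-3.7,-0.93,0],[0,-3.7,-0.93,0],[0,-3.7,-0.93,0],[0,-3.7,-0.93,0],[0,-3.7,-0.93,0],[0,-3.7,-0.93,0],[0,-3.7,-0.93,0]]]' >/dev/null
python3 -m handwheel '[[[1,-3.7,-0.93,0],[2,-3.7,-0.93,0],[3,-3.6,-0.92,0],[3,-3.6,-0.91,0],[0,0,0,0],[0,0,0,0]]]' ; python3 plan.py 446.6 -128.4 12
python3 - <<'E'
from fit import *
im,d,m=cap('wrist','w1.png')
np.savez('wrist1.npz',im=im,d=d,**{k:m[k] for k in m})
C=cloud(d,m); print(fit(C,(479,-141.5,-.384),45,75,80))
E
```

```text
time: 3.82
tool_pos: [437.8, -133.7, 116.7]
tcp_rot: [-0.028, 1.568, 2.733]
contact_force: [0.5, -0.4, -1.0]
grip_width: 68.9
t 3.8 pos [ 437.8 -133.7  116.7] psi -1.951 grip 68.9 F [ 0.5 -0.4 -1. ] j1 -0.46 j6 1.49
shift cm (now) [10.47 -0.82 -0.66]
(array([ 4.80133744e+02, -1.44608569e+02, -3.79355726e-01]), np.float64(0.22601453889019218))
```

View pics/w1.png

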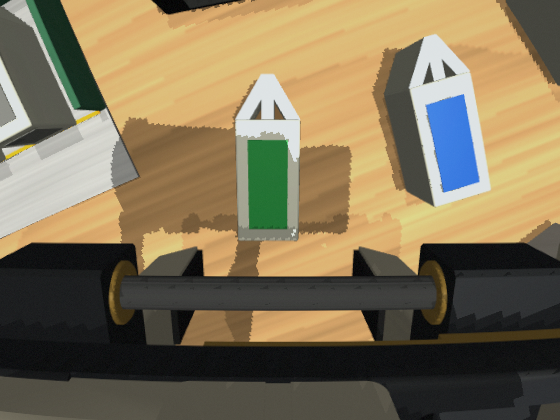

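```bash
python3 plan.py 447 -130 12
python3 -m handwheel '[[[2.5,-0.3,-0.5,0],[2.5,-0.3,-0.5,0],[2.5,0,0,0],[2.9,0,0,0],[0,0,0,0]]]' ; python3 plan.py 447 -130 12
```

```text
t 3.9 pos [ 438.1 -135.1  117.8] psi -1.953 grip 68.9 F [ 0.3 -0.2 -0.2] j1 -0.47 j6 1.49
shift cm (now) [10.58 -0.81 -0.64]
time: 4.28
tool_pos: [446.9, -133.9, 11.1]
tcp_rot: [-0.02, 1.565, 2.736]
contact_force: [-0.5, 0.3, -0.4]
grip_width: 68.6
t 4.3 pos [ 446.9 -133.9   11.1] psi -1.957 grip 68.6 F [-0.5  0.3 -0.4] j1 -0.46 j6 1.50
shift cm (now) [-0.09 -0.37  0.14]
```

```bash
python3 -m handwheel '[[[0,-0.3,0,0],[0,0,0,0],[0,0,0,0],[0,0,0,0],[0,0,0,0],[0,0,0,0],[0,0,0,0]]]' 0; python3 plan.py
python3 - <<'E'
from fit import *
im,d,m=cap('wrist','w2.png')
E
```

```text
time: 4.87
tool_pos: [451.5, -131.4, 15.3]
tcp_rot: [2.979, 1.568, -0.547]
contact_force: [-1.5, 0.1, 8.3]
grip_width: 41.5
t 4.9 pos [ 451.5 -131.4   15.3] psi -1.955 grip 41.5 F [-1.5  0.1  8.3] j1 -0.45 j6 1.51
```

View pics/w2.png

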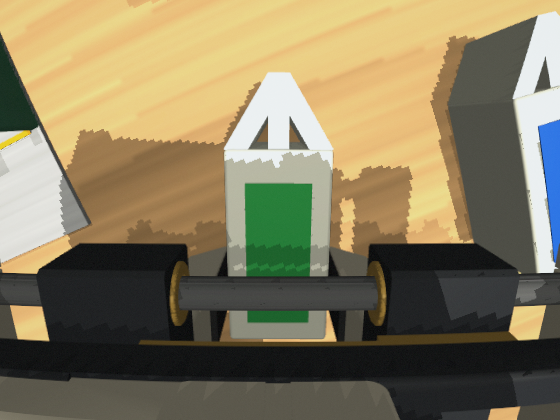

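```bash
python3 -m handwheel '[[[0,0,0,0],[0,0,0,0]]]' >/dev/null;python3 plan.py; python3 -m handwheel '[[[-1,0,0,0],[0,0,0,0],[0,0,0,0]]]' >/dev/null;python3 plan.py
```

```text
t 5.1 pos [ 451.6 -131.4   15.4] psi -1.955 grip 41.6 F [-1.6 -0.4  7.6] j1 -0.45 j6 1.51
t 5.3 pos [ 451.  -130.9   24.3] psi -1.955 grip 41.8 F [-0.5 -0.  -2.3] j1 -0.45 j6 1.51
```

```bash
python3 -m handwheel '[[[-0.5,0,0,-0.11],[-0.5,0,0,-0.11],[0,0,0,-0.11],[0,0,0,-0.054],[0,0,0,0]]]' >/dev/null;python3 plan.py 460 50.5 34 -1.571
```

```text
t 5.8 pos [ 450.4 -130.6   33.5] psi -1.569 grip 41.7 F [-0.6  0.5 -3.5] j1 -0.45 j6 1.12
turn 0.002
shift cm (now) [ -0.04 -18.11  -1.  ]
shift cm after turn -0.05 -18.11 -0.96
```

```bash
python3 -m handwheel '[[[0,-2,-0.2,0],[0,-3,-0.2,0],[0,-3.1,-0.2,0],[0,-3,-0.2,0],[0,-3,-0.2,0],[0,-2.5,0,0],[0,-1.5,0,0],[0,0,0,0]]]' >/dev/null; python3 -m handwheel '[[[0,0,0,0],[0,0,0,0]]]' >/dev/null;python3 plan.py 460 50.5 34 -1.571
python3 - <<'E'
from fit import *
for n in('top','scene','wrist'):
    im,d,m=cap(n,n+'3.png')
    np.savez(n+'3.npz',im=im,d=d,**{k:m[k] for k in m})
E
```

```text
t 6.6 pos [460.6  49.6  33.7] psi -1.572 grip 42.0 F [-0.2 -0.6 -2.8] j1 -0.06 j6 1.51
turn -0.001
shift cm (now) [-0.03 -0.09  0.06]
shift cm after turn -0.03 -0.09 0.06
```

View pics/wrist3.png

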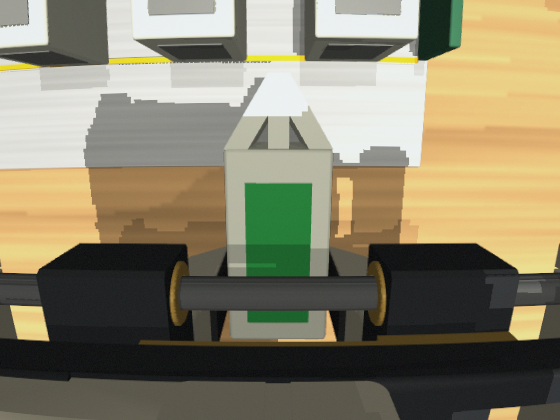

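View pics/scene3.png

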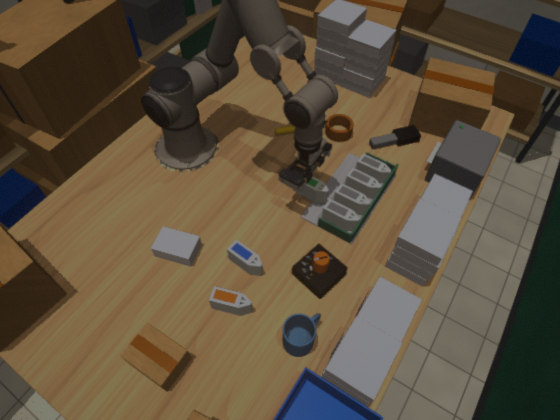

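```bash
python3 -m handwheel '[[[0.6,-0.15,0,0],[0.74,-0.1,0,0],[0,0,0,0],[0,0,0,0]]]' >/dev/null;python3 plan.py 546 52 20
python3 -m handwheel '[[[0,0,-1,0],[0,0,-1,0],[0,0,-1,0],[0,0,-1,0],[0,0,0,0]]]' >/dev/null;python3 plan.py 546 52 20
python3 - <<'E'
from fit import *
im,d,m=cap('wrist','w4.png')
E
```

```text
t 7.1 pos [460.3  52.5  19.8] psi -1.571 grip 41.6 F [ 0.6 -0.1 -1.1] j1 -0.05 j6 1.52
shift cm (now) [-0.03  0.05 -8.57]
t 7.5 pos [502.6  52.5  20.6] psi -1.571 grip 41.7 F [ 0.9 -0.4 -1. ] j1 -0.05 j6 1.52
shift cm (now) [ 0.06  0.05 -4.34]
```

View pics/w4.png

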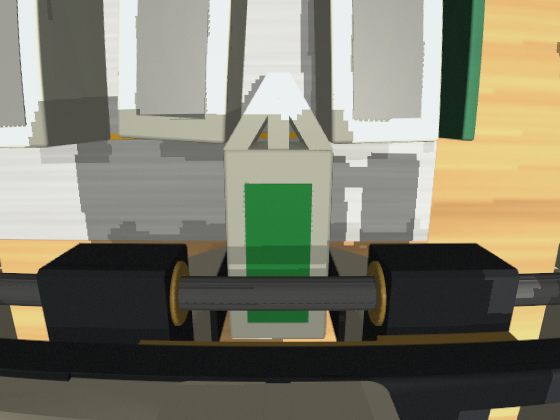

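```bash
python3 -m handwheel '[[[0,0,-0.7,0],[0,0,-0.7,0],[0,0,-0.7,0],[0,0,0,0]]]' >/dev/null;python3 plan.py 546 52 20
python3 -m handwheel '[[[0,0,-0.7,0],[0,0,-0.7,0],[0,0,-0.7,0],[0,0,0,0]]]' >/dev/null;python3 plan.py 546 52 20
python3 - <<'E'
from fit import *
im,d,m=cap('wrist','w5.png')
E
```

```text
t 7.9 pos [523.5  52.6  20.7] psi -1.571 grip 41.2 F [ 0.2 -0.3 -1.7] j1 -0.05 j6 1.53
shift cm (now) [ 0.08  0.06 -2.25]
t 8.2 pos [544.6  52.6  20.6] psi -1.571 grip 42.0 F [ 0.8 -0.2 -1.9] j1 -0.04 j6 1.53
shift cm (now) [ 0.06  0.06 -0.14]
```

View pics/w5.png

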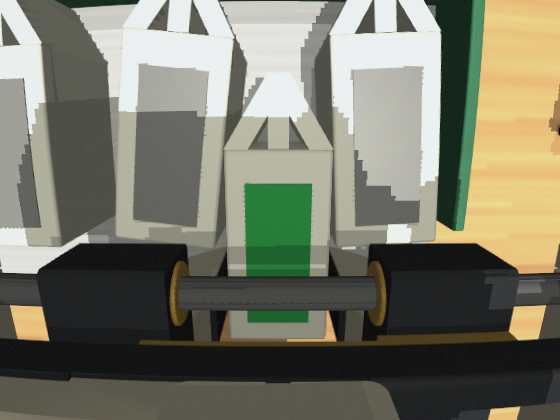

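```bash
python3 -m handwheel '[[[0.08,0,0,0],[0,0,0,0],[0,0,0,0],[0,0,0,0]]]' 0.62 >/dev/null;python3 plan.py 
python3 -m handwheel '[[[0,0,1.5,0],[0,0,1.5,0],[0,0,1.5,0],[0,0,0.5,0],[0,0,0,0]]]' >/dev/null;python3 plan.py
python3 -m handwheel '[[[0,0,0,0],[0,0,0,0],[0,0,0,0],[0,0,0,0],[0,0,0,0],[0,0,0,0]]]' 0 >/dev/null;python3 plan.py
python3 - <<'E'
from fit import *
im,d,m=cap('wrist','w6.png')
E
```

```text
t 8.6 pos [542.7  52.7  19.9] psi -1.571 grip 56.6 F [-0.4  0.  -0. ] j1 -0.04 j6 1.53
t 9.0 pos [491.8  52.8  19.9] psi -1.571 grip 56.5 F [-0.3  0.6  0.9] j1 -0.05 j6 1.52
t 9.5 pos [492.9  52.7  19.6] psi -1.571 grip 21.7 F [ 0.1 -0.2 -0.8] j1 -0.05 j6 1.52
```

View pics/w6.png

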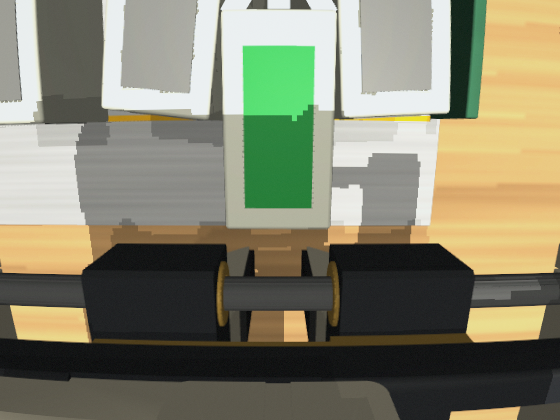

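```bash
python3 -m handwheel '[[[0,0,0,0],[0,0,0,0],[0,0,0,0],[0,0,0,0],[0,0,-0.8,0],[0,0,-0.8,0],[0,0,-0.8,0],[0,0,0,0]]]' 0 >/dev/null;python3 plan.py 
python3 -m handwheel '[[[0,0,-0.7,0],[0,0,-0.7,0],[0,0,-0.6,0],[0,0,0,0]]]'  >/dev/null;python3 plan.py
python3 - <<'E'
from fit import *
im,d,m=cap('wrist','w7.png')
E
```

```text
t 10.2 pos [519.1  52.5  19.9] psi -1.571 grip 0.6 F [-0.8  0.4 -0.4] j1 -0.05 j6 1.53
t 10.6 pos [538.4  52.6  19.8] psi -1.571 grip 0.6 F [ 0.4  0.  -0.2] j1 -0.04 j6 1.53
```

View pics/w7.png

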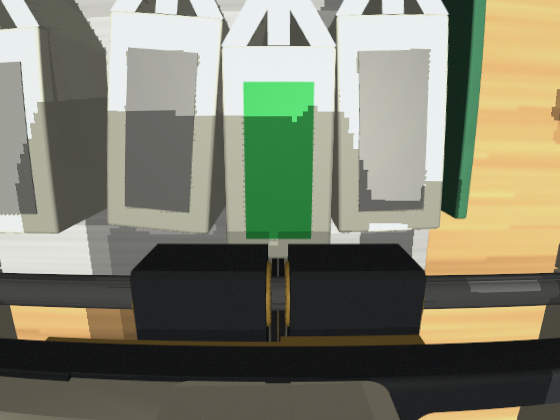

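```bash
python3 -m handwheel '[[[0,0,-0.4,0],[0,0,-0.4,0],[0,0,-0.3,0],[0,0,0,0]]]'  >/dev/null;python3 plan.py;python3 -m handwheel '[[[0,0,-0.2,0],[0,0,-0.1,0],[0,0,0,0]]]'  >/dev/null;python3 plan.py
python3 - <<'E'
from fit import *
im,d,m=cap('wrist','w8.png')
E
```

```text
t 10.9 pos [548.5  52.6  19.8] psi -1.571 grip 0.6 F [-0.6 -0.4 -0. ] j1 -0.04 j6 1.53
t 11.2 pos [550.7  52.7  19.7] psi -1.571 grip 0.3 F [-0.4 -0.6 -0.2] j1 -0.04 j6 1.53
```

View pics/w8.png

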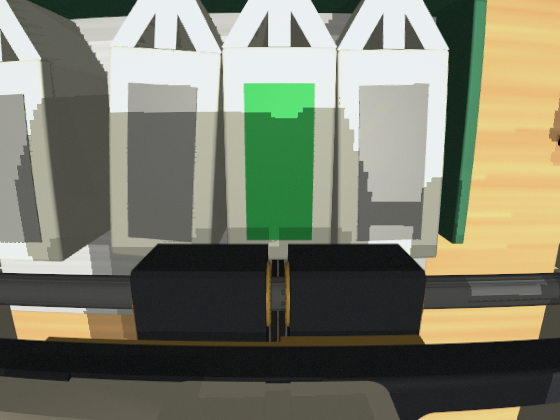

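```bash
for i in 1 2; do python3 -m handwheel '[[[0,0,-0.1,0],[0,0,-0.1,0],[0,0,0,0]]]'  >/dev/null;python3 plan.py; done
```

```text
t 11.5 pos [550.6  52.8  19.4] psi -1.571 grip 0.3 F [-7.  -0.4  3. ] j1 -0.04 j6 1.53
t 11.7 pos [550.4  52.8  19. ] psi -1.571 grip 0.4 F [-12.9  -0.1   6.9] j1 -0.04 j6 1.53
```

```bash
python3 -m handwheel '[[[0,0,1,0],[0,0,2,0],[-2,0,2,0],[-3,0.5,1,0],[-3,2,0,0],[0,4,0,0],[0,4,0,0],[0,4,0,0]]]'  0.75 >/dev/null;python3 plan.py
cat > shot.py <<'E'
from fit import *
import sys
t=sys.argv[1]
for n in('top','scene'):
    im,d,m=cap(n,n+t+'.png'); np.savez(n+t+'.npz',im=im,d=d,**{k:m[k] for k in m})
from ortho import ortho
im,d,m=load('top',t); a=ortho('top',540,720,-40,310,64,'a.png',2,im,m); b=ortho('top',400,580,-440,-90,60,'b.png',2,im,m)
o=np.vstack([a[:220],b])[:, :, ::-1]; cv2.imwrite('pics/o%s.png'%t,np.clip(o*1.3,0,255).astype(np.uint8))
E
python3 shot.py 9; sed -i "s/'o1':.*$/'o1':(617,12,0)}/" fitall.py; python3 fitall.py 9
```

```text
t 12.4 pos [495.3 -93.8 100.9] psi -1.569 grip 49.1 F [ 1.5  0.9 -0.2] j1 -0.34 j6 1.23
top g [ 754.444 -704.556    7.456] 0.0
top b [ 4.61906e+02 -2.64045e+02 -8.10000e-02] 0.0155
top o [ 5.05199e+02 -3.91594e+02  3.26000e-01] 0.0288
top o1 [ 6.20207e+02  1.97000e+01 -2.10000e-01] 0.2131
scene g [162.963 266.432  -8.147] 0.0
scene b [ 4.58501e+02 -2.60306e+02 -8.80000e-02] 0.0409
scene o [ 5.01875e+02 -3.88615e+02  3.29000e-01] 0.0348
scene o1 [6.16427e+02 1.21890e+01 4.40000e-02] 0.2842fit.py:15: RuntimeWarning: overflow encountered in exp
  ins=1/(1+np.exp(-sd/1.2))
```

View pics/o9.png

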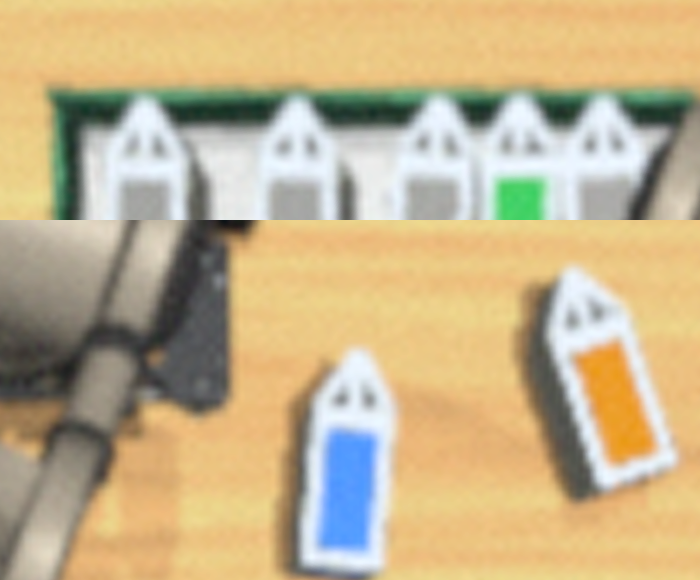

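```bash
python3 -m handwheel '[[[0,0,0,0.083],[0,0,0,0]]]'  >/dev/null;python3 plan.py 429 -261.3 13 -1.654
```

```text
t 12.7 pos [494.8 -92.5  99.7] psi -1.658 grip 67.3 F [-0.2 -0.6  0.9] j1 -0.34 j6 1.32
turn -0.004
shift cm (now) [ 8.67 17.39  5.08]
shift cm after turn 8.67 17.36 5.15
```

```bash
python3 -m handwheel '[[[0,3,1,0],[0,3,1,0],[0,3,1,0],[0,3,1,0],[0,3,1,0],[0,2.38,0.1,0],[0,0,0,0],[0,0,0,0]]]'  >/dev/null;python3 plan.py 429 -261.3 13
```

```text
t 13.3 pos [ 429.5 -261.5   99.6] psi -1.654 grip 68.7 F [ 0.2 -0.2 -0.6] j1 -0.70 j6 0.95
shift cm (now) [ 8.66 -0.01  0.06]
```

```bash
python3 -m handwheel '[[[2.5,0,0,0],[2.5,0,0,0],[2,0,0,0],[1.6,0,0,0],[0,0,0,0]]]'  >/dev/null;python3 plan.py 429 -261.3 13;  python3 -m handwheel '[[[0,0,0,0],[0,0,0,0],[0,0,0,0],[0,0,0,0],[0,0,0,0],[0,0,0,0]]]' 0 >/dev/null;python3 plan.py
python3 - <<'E'
from fit import *
im,d,m=cap('wrist','w10.png')
E
```

```text
t 13.8 pos [ 428.2 -258.1   11. ] psi -1.651 grip 68.7 F [-0.7  1.  -0.1] j1 -0.70 j6 0.95
shift cm (now) [-0.2   0.32 -0.11]
t 14.2 pos [ 429.9 -261.5   14.6] psi -1.654 grip 41.6 F [-0.1  2.3  5.8] j1 -0.70 j6 0.95
```

View pics/w10.png

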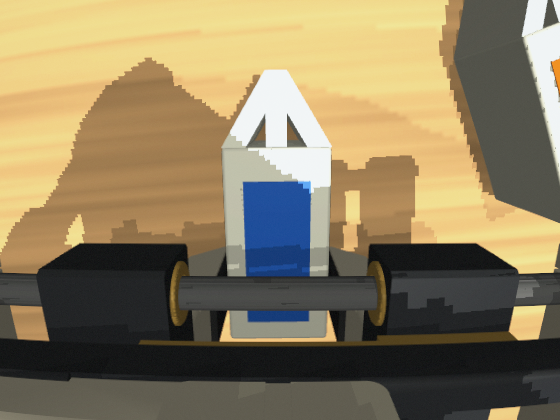

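```bash
python3 -m handwheel '[[[-0.7,0,0,0],[-0.7,0,0,-0.04],[-0.7,0,0,-0.043],[0,0,0,0],[0,0,0,0]]]' >/dev/null;python3 plan.py 460 126.5 35 -1.571
```

```text
t 14.7 pos [ 429.5 -261.5   35.1] psi -1.572 grip 41.6 F [ 0.1 -0.3 -1.5] j1 -0.70 j6 0.87
turn -0.001
shift cm (now) [-2.00e-02 -3.88e+01 -3.00e+00]
shift cm after turn 0.01 -38.8 -3.04
```

```bash
python3 -m handwheel '[[[0,-2,-0.2,0],[0,-3.3,-0.3,0],[0,-3.7,-0.3,0],[0,-3.7,-0.3,0],[0,-3.7,-0.3,0],[0,-3.7,-0.3,0],[0,-3.7,-0.3,0],[0,-3.7,-0.3,0]]]' >/dev/null;python3 -m handwheel '[[[0,-3.7,-0.3,0],[0,-3.7,-0.3,0],[0,-2.5,-0.1,0],[0,-1.4,0,0],[0,0,0,0],[0,0,0,0]]]' >/dev/null;python3 plan.py 460 126.5 20
python3 - <<'E'
from fit import *
im,d,m=cap('wrist','w11.png')
E
```

```text
t 15.9 pos [459.  127.1  34.2] psi -1.570 grip 41.6 F [ 0.6 -0.4 -1.5] j1 0.11 j6 1.68
shift cm (now) [ 1.42  0.06 -0.1 ]
```

View pics/w11.png

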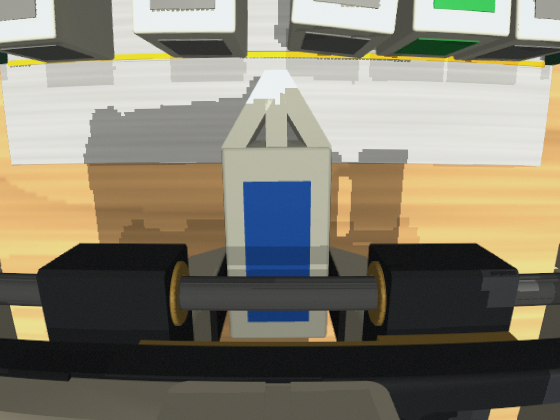

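```bash
python3 -m handwheel '[[[0.6,-0.2,0,0],[0.78,-0.15,0,0],[0,0,-1,0],[0,0,-1,0],[0,0,-1,0],[0,0,-1,0],[0,0,0,0]]]' >/dev/null;python3 plan.py 546 130 20
python3 - <<'E'
from fit import *
im,d,m=cap('wrist','w12.png')
E
```

```text
t 16.5 pos [501.  129.3  20.1] psi -1.573 grip 41.4 F [ 0.   0.4 -1.1] j1 0.10 j6 1.68
shift cm (now) [ 0.01 -0.08 -4.5 ]
```

View pics/w12.png

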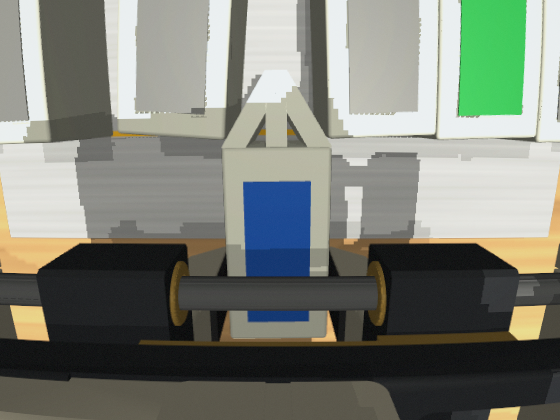

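```bash
for i in 1 2; do python3 -m handwheel '[[[0,0,-0.7,0],[0,0,-0.7,0],[0,0,-0.7,0],[0,0,0,0]]]' >/dev/null;python3 plan.py 546 130 20; done
python3 - <<'E'
from fit import *
im,d,m=cap('wrist','w13.png')
E
```

```text
t 16.9 pos [522.4 130.2  21.1] psi -1.571 grip 41.6 F [ 0.9 -0.2 -1.6] j1 0.10 j6 1.67
shift cm (now) [ 0.11  0.02 -2.36]
t 17.2 pos [543.4 130.3  21.1] psi -1.571 grip 41.8 F [ 0.5  0.8 -1.1] j1 0.10 j6 1.67
shift cm (now) [ 0.11  0.03 -0.26]
```

View pics/w13.png

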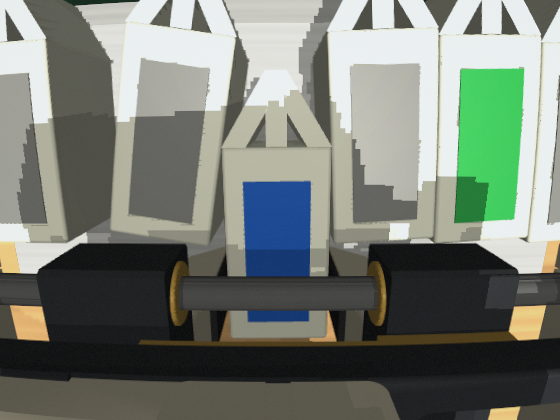

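```bash
python3 -m handwheel '[[[0.13,0,0,0],[0,0,0,0],[0,0,0,0],[0,0,0,0]]]' 0.62 >/dev/null;python3 plan.py 
python3 -m handwheel '[[[0,0,1.5,0],[0,0,1.5,0],[0,0,1.5,0],[0,0,0.5,0],[0,0,0,0]]]' >/dev/null;python3 plan.py
python3 -m handwheel '[[[0,0,0,0],[0,0,0,0],[0,0,0,0],[0,0,0,0],[0,0,0,0],[0,0,0,0],[0,0,0,0],[0,0,0,0]]]' 0 >/dev/null;python3 -m handwheel '[[[0,0,0,0],[0,0,0,0],[0,0,-0.8,0],[0,0,-0.8,0],[0,0,-0.8,0],[0,0,-0.7,0],[0,0,0,0]]]' 0 >/dev/null;python3 plan.py
python3 - <<'E'
from fit import *
im,d,m=cap('wrist','w14.png')
E
```

```text
t 17.6 pos [541.4 130.1  19.7] psi -1.571 grip 56.4 F [0.5 0.1 0.2] j1 0.10 j6 1.67
t 18.0 pos [490.6 130.2  19.8] psi -1.571 grip 57.1 F [ 0.8 -0.   0. ] j1 0.11 j6 1.68
t 19.3 pos [524.6 130.1  19.6] psi -1.571 grip 0.1 F [0.5 0.2 0.2] j1 0.10 j6 1.67
```

View pics/w14.png

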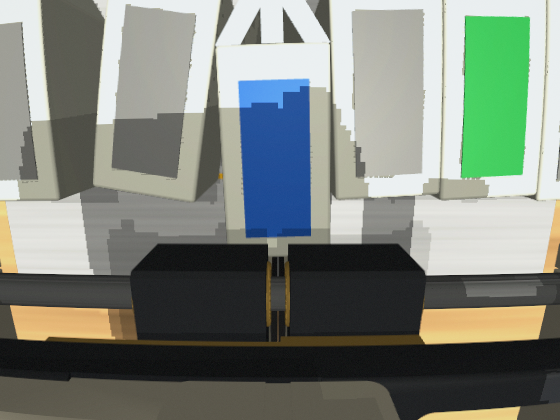

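```bash
python3 -m handwheel '[[[0,0,-0.6,0],[0,0,-0.6,0],[0,0,-0.5,0],[0,0,-0.4,0],[0,0,-0.3,0],[0,0,-0.1,0],[0,0,0,0]]]'  >/dev/null;python3 plan.py
python3 - <<'E'
from fit import *
im,d,m=cap('wrist','w15.png')
E
```

```text
t 19.9 pos [547.8 130.2  19.6] psi -1.571 grip 0.2 F [0.5 0.2 0.4] j1 0.10 j6 1.67
```

View pics/w15.png

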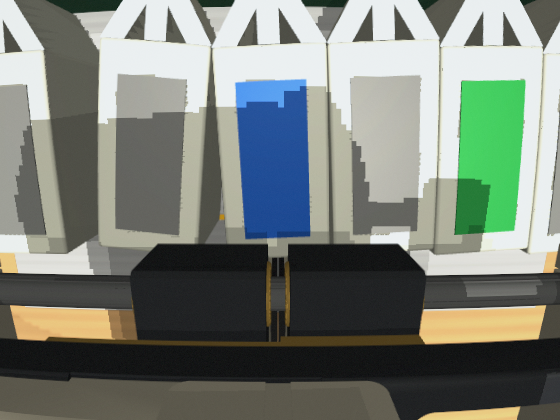

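```bash
for i in 1 2 3; do python3 -m handwheel '[[[0,0,-0.1,0],[0,0,-0.1,0],[0,0,0,0]]]'  >/dev/null;python3 plan.py; done
```

```text
t 20.2 pos [549.6 130.2  19.6] psi -1.571 grip 0.9 F [-0.3 -0.5  0. ] j1 0.10 j6 1.67
t 20.5 pos [550.2 130.2  19.4] psi -1.571 grip 0.4 F [-5.   0.6  2.4] j1 0.10 j6 1.67
t 20.7 pos [550.3 130.3  19. ] psi -1.571 grip 0.5 F [-10.9   0.4   3.8] j1 0.10 j6 1.67
```

```bash
python3 -m handwheel '[[[0,0,1,0],[0,0,2,0],[-2,0,2,0],[-3,1,1,0],[-3,3,0,0],[0,3.8,0,0],[0,3.8,0,0],[0,3.8,0,0]]]'  0.75 >/dev/null;python3 -m handwheel '[[[0,3.8,0,0],[0,3.8,0,0],[0,3.8,0,0],[0,3.8,0,0],[0,3.8,0,0],[0,3.8,0,0],[0,3.8,0,0],[0,0,0,0]]]' >/dev/null
python3 shot.py 16; python3 fitall.py 16 2>/dev/null | grep ' o '; python3 plan.py
```

```text
top o [ 5.06844e+02 -3.98059e+02  2.66000e-01] 0.0106
scene o [ 5.01446e+02 -3.89501e+02  3.25000e-01] 0.0721
t 22.1 pos [ 493.2 -290.8   98.8] psi -1.574 grip 68.9 F [-0.3  1.5 -0.7] j1 -0.67 j6 0.91
```

View pics/o16.png

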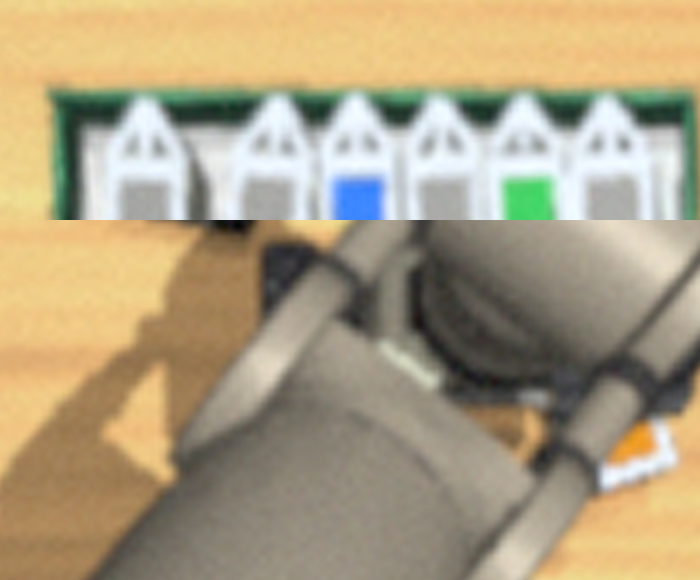

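```bash
python3 -m handwheel '[[[0,0,0,-0.11],[0,0,0,-0.11],[0,0,0,-0.107],[0,0,0,0]]]' >/dev/null; python3 plan.py 473.8 -402.2 100 -1.245
```

```text
t 22.5 pos [ 493.7 -287.7   99.2] psi -1.239 grip 69.2 F [ 0.   0.1 -0.6] j1 -0.66 j6 0.58
turn 0.006
shift cm (now) [-0.08 10.18  5.62]
shift cm after turn -0.08 10.21 5.55
```

```bash
python3 -m handwheel '[[[0,2,1.1,0],[0,2.5,1.4,0],[0,2.5,1.4,0],[0,2,1.1,0],[0,1.2,0.6,0],[0,0,0,0],[0,0,0,0]]]' >/dev/null; python3 plan.py 473.8 -402.2 13
python3 - <<'E'
from fit import *
im,d,m=cap('wrist','w17.png')
E
```

```text
t 23.1 pos [ 473.2 -402.9   98.8] psi -1.246 grip 69.1 F [-0.5  0.2 -0.3] j1 -0.83 j6 0.42
shift cm (now) [ 8.58 -0.04 -0.07]
```

View pics/w17.png

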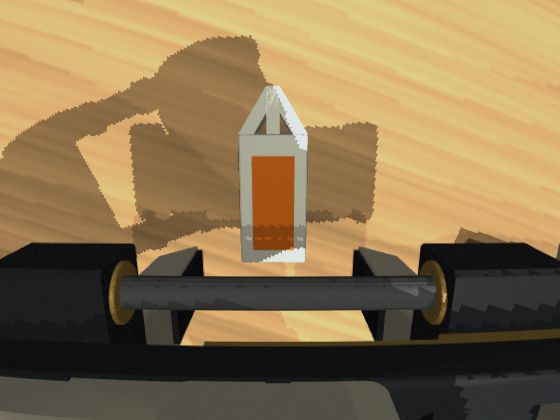

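```bash
python3 -m handwheel '[[[2.5,-0.1,0,0],[2.5,0,0,0],[2,0,0,0],[1.5,0,0,0],[0,0,0,0]]]'  >/dev/null;python3 plan.py 473.8 -402.2 13;  python3 -m handwheel '[[[0,0,0,0],[0,0,0,0],[0,0,0,0],[0,0,0,0],[0,0,0,0],[0,0,0,0]]]' 0 >/dev/null;python3 plan.py
python3 - <<'E'
from fit import *
im,d,m=cap('wrist','w18.png')
E
```

```text
t 23.5 pos [ 471.7 -399.2   10.9] psi -1.243 grip 69.1 F [-0.3  0.5 -0. ] j1 -0.83 j6 0.42
shift cm (now) [-0.22  0.35 -0.1 ]
t 24.0 pos [ 473.2 -403.1   15.2] psi -1.244 grip 41.5 F [-0.8  1.3  7.6] j1 -0.83 j6 0.42
```

View pics/w18.png

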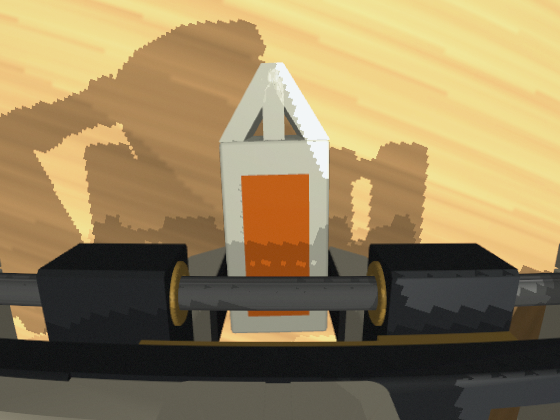

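```bash
python3 -m handwheel '[[[-0.7,0,0,0],[-0.7,0,0,0],[-0.7,0,1,0],[0,0,2,0],[0,0,0,0.11],[0,0,0,0.11],[0,0,0,0.107],[0,0,0,0]]]' >/dev/null;python3 plan.py 440 204 35 -1.571
```

```text
t 24.8 pos [ 443.7 -413.1   35.7] psi -1.575 grip 42.1 F [ 0.7  0.4 -1.5] j1 -0.88 j6 0.70
turn -0.004
shift cm (now) [ 3.000e-02 -6.171e+01  6.500e-01]
shift cm after turn 0.07 -61.71 0.38
```

```bash
python3 -m handwheel '[[[0,-2,0,0],[0,-3,0,0],[0,-3.7,0,0],[0,-3.7,0,0],[0,-3.7,0,0],[0,-3.7,0,0],[0,-3.7,0,0],[0,-3.7,0,0]]]' >/dev/null;python3 -m handwheel '[[[0,-3.7,0,0],[0,-3.7,0,0],[0,-3.7,0,0],[0,-3.7,0,0],[0,-3.7,0,0],[0,-3.7,0,0],[0,-3.7,0,0],[0,-3.7,0,0]]]' >/dev/null;python3 -m handwheel '[[[0,-2.5,-0.5,0],[0,-2,-0.5,0],[0,-0.3,-0.5,0],[0,0,0,0],[0,0,0,0]]]' >/dev/null;python3 plan.py 460 204 20 -1.571
python3 - <<'E'
from fit import *
im,d,m=cap('wrist','w19.png')
E
```

```text
t 26.5 pos [459.4 202.7  35.1] psi -1.569 grip 41.8 F [ 0.4 -0.5 -1.5] j1 0.26 j6 1.83
turn 0.002
shift cm (now) [ 1.51 -0.13 -0.06]
shift cm after turn 1.51 -0.13 -0.06
```

View pics/w19.png

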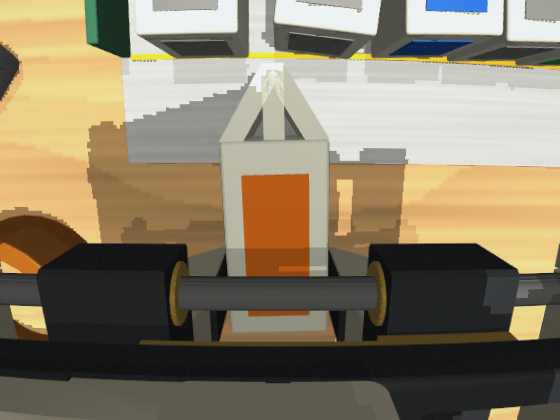

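```bash
python3 -m handwheel '[[[0.6,-0.3,0,0],[0.85,-0.3,0,0],[0,0,0,0],[0,0,-1,0],[0,0,-0.8,0],[0,0,0,0],[0,0,0,0]]]' >/dev/null;python3 plan.py 543 204 20
python3 - <<'E'
from fit import *
im,d,m=cap('wrist','w20.png')
E
```

```text
t 27.1 pos [477.6 209.2  20.3] psi -1.571 grip 41.6 F [-0.4 -0.5 -1.2] j1 0.27 j6 1.84
shift cm (now) [ 0.02  0.52 -6.54]
```

View pics/w20.png

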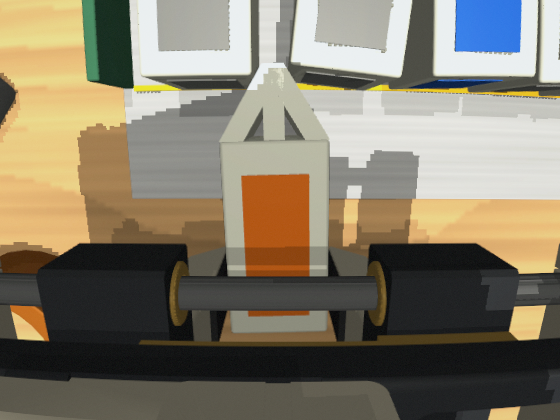

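```bash
python3 -m handwheel '[[[0,0,-0.6,0],[0,0,-0.7,0],[0,0,-0.7,0],[0,0,0,0]]]' >/dev/null;python3 plan.py;  python3 -m handwheel '[[[0,0,-0.7,0],[0,0,-0.7,0],[0,0,-0.7,0],[0,0,0,0]]]' >/dev/null;python3 plan.py 543 204 20
python3 - <<'E'
from fit import *
im,d,m=cap('wrist','w21.png')
E
```

```text
t 27.5 pos [499.3 209.7  20.7] psi -1.571 grip 41.6 F [ 0.4  0.6 -1.5] j1 0.26 j6 1.83
t 27.9 pos [520.7 209.7  20.8] psi -1.571 grip 41.8 F [ 0.3  1.9 -2.7] j1 0.25 j6 1.82
shift cm (now) [ 0.08  0.57 -2.23]
```

View pics/w21.png

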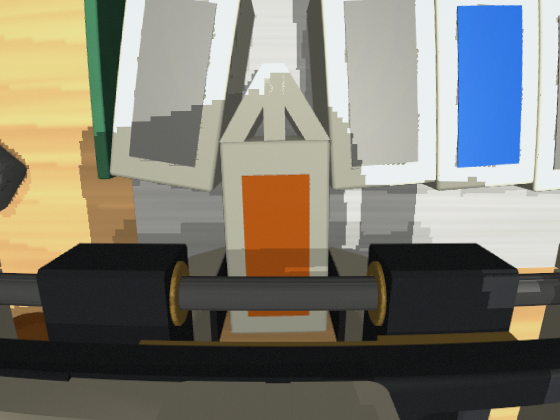

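```bash
python3 -m handwheel '[[[0,0,-0.5,0],[0,0,-0.5,0],[0,0,0,0]]]' >/dev/null;python3 plan.py;  python3 -m handwheel '[[[0,0,-0.5,0],[0,0,-0.5,0],[0,0,0,0]]]' >/dev/null;python3 plan.py 543 204 20
python3 - <<'E'
from fit import *
im,d,m=cap('wrist','w22.png')
E
```

```text
t 28.1 pos [529.6 209.5  20.6] psi -1.571 grip 41.9 F [ 1.   1.6 -2.5] j1 0.24 j6 1.81
t 28.4 pos [539.8 209.5  20.7] psi -1.571 grip 42.0 F [-0.5  2.9 -2.2] j1 0.24 j6 1.81
shift cm (now) [ 0.07  0.55 -0.32]
```

View pics/w22.png

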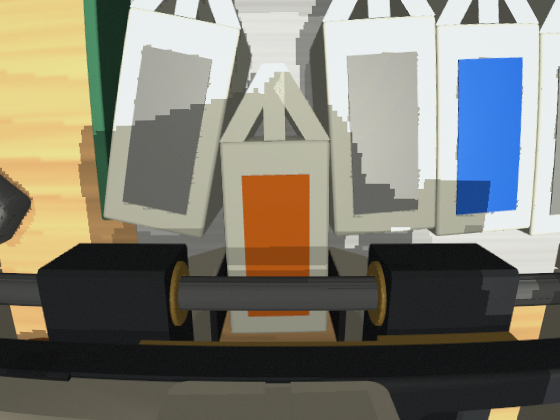

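```bash
python3 -m handwheel '[[[0.08,0,0,0],[0,0,0,0],[0,0,0,0],[0,0,0,0]]]' 0.62 >/dev/null;python3 plan.py 
python3 -m handwheel '[[[0,0,1.5,0],[0,0,1.5,0],[0,0,1.5,0],[0,0,0.5,0],[0,0,0,0]]]' >/dev/null;python3 plan.py
python3 -m handwheel '[[[0,0,0,0],[0,0,0,0],[0,0,0,0],[0,0,0,0],[0,0,0,0],[0,0,0,0],[0,0,0,0],[0,0,0,0]]]' 0 >/dev/null;python3 -m handwheel '[[[0,0,0,0],[0,0,0,0],[0,0,-0.7,0],[0,0,-0.7,0],[0,0,-0.7,0],[0,0,-0.7,0],[0,0,0,0]]]' 0 >/dev/null;python3 plan.py
python3 - <<'E'
from fit import *
im,d,m=cap('wrist','w23.png')
E
```

```text
t 28.8 pos [538.6 209.3  19.9] psi -1.571 grip 56.8 F [-0.4  0.6  0. ] j1 0.24 j6 1.81
t 29.2 pos [487.6 209.5  20. ] psi -1.570 grip 56.9 F [-0.8  0.5 -0.3] j1 0.26 j6 1.83
t 30.4 pos [518.4 209.4  19.8] psi -1.572 grip 0.6 F [-0.4  0.1  0.4] j1 0.25 j6 1.82
```

View pics/w23.png

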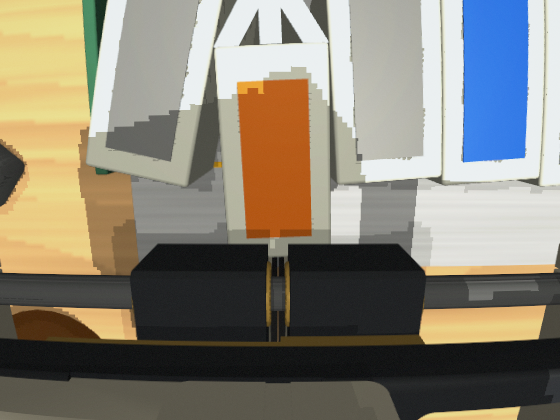

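```bash
python3 -m handwheel '[[[0,0,-0.4,0],[0,0,-0.4,0],[0,0,-0.4,0],[0,0,0,0]]]'  >/dev/null;python3 plan.py
python3 - <<'E'
from fit import *
im,d,m=cap('wrist','w24.png')
E
```

```text
t 30.8 pos [529.5 209.5  19.8] psi -1.571 grip 0.0 F [0.9 0.2 0. ] j1 0.24 j6 1.81
```

View pics/w24.png

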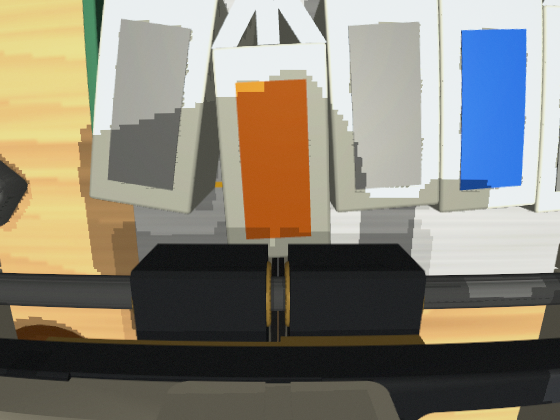

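```bash
python3 -m handwheel '[[[0,0,-0.4,0],[0,0,-0.4,0],[0,0,-0.4,0],[0,0,0,0]]]'  >/dev/null;python3 plan.py;python3 -m handwheel '[[[0,0,-0.3,0],[0,0,-0.3,0],[0,0,-0.1,0],[0,0,0,0]]]'  >/dev/null;python3 plan.py
python3 - <<'E'
from fit import *
im,d,m=cap('wrist','w25.png')
E
```

```text
t 31.2 pos [541.7 209.5  19.9] psi -1.571 grip 0.5 F [ 0.1 -0.5  0.1] j1 0.24 j6 1.81
t 31.6 pos [547.9 209.4  19.7] psi -1.571 grip 0.3 F [-0.   0.6  0.1] j1 0.23 j6 1.81
```

View pics/w25.png

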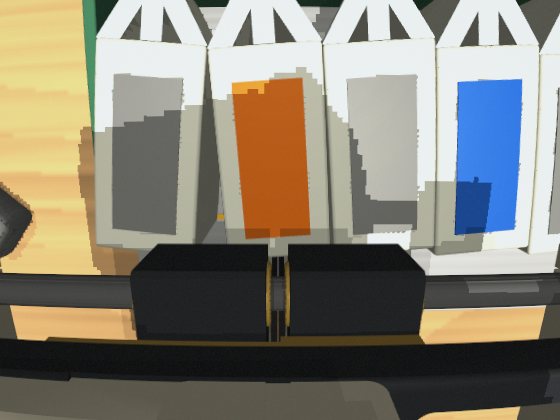

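```bash
for i in 1 2 3; do python3 -m handwheel '[[[0,0,-0.1,0],[0,0,-0.1,0],[0,0,0,0]]]'  >/dev/null;python3 plan.py; done
python3 - <<'E'
from fit import *
im,d,m=cap('wrist','w26.png')
E
```

```text
t 31.9 pos [549.6 209.5  19.7] psi -1.571 grip 0.7 F [-0.2  0.7  0.1] j1 0.23 j6 1.80
t 32.1 pos [550.1 209.5  19.5] psi -1.571 grip 0.7 F [-5.1 -0.3  2.9] j1 0.23 j6 1.80
t 32.4 pos [550.1 209.4  19.2] psi -1.570 grip 0.5 F [-10.3   0.1   4.9] j1 0.23 j6 1.80
```

View pics/w26.png

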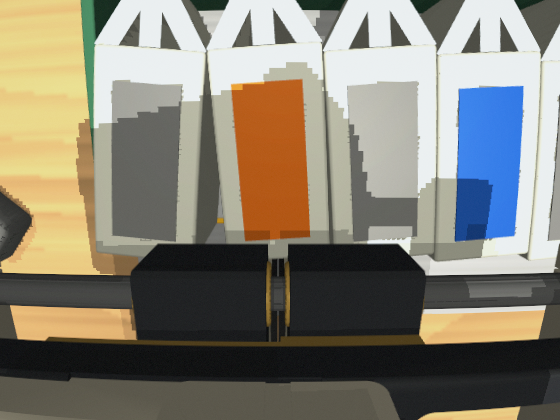

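```bash
python3 -m handwheel '[[[0,0,1,0],[0,0,2,0],[-3,0,2,0],[-3.5,1,0,0],[-3.5,3,0,0],[-3,3,0,0],[0,1.5,0,0],[0,0,0,0]]]' >/dev/null;python3 -m handwheel '[[[0,0,-1,0],[0,0,-1,0],[0,0,0,0],[0,0,0,0]]]' >/dev/null; python3 plan.py
python3 - <<'E'
from fit import *
im,d,m=cap('wrist','w27.png'); np.savez('wrist27.npz',im=im,d=d,**{k:m[k] for k in m})
from ortho import ortho
ortho('',540,700,-45,295,64,'wo27.png',2,im,m)
E
```

```text
t 33.4 pos [523.1 128.4 144.9] psi -1.571 grip 0.7 F [ 0.9  0.6 -0.6] j1 0.10 j6 1.67
```

View pics/w27.png

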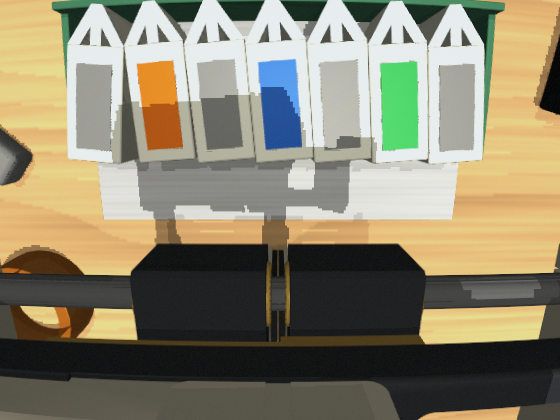

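View pics/wo27.png

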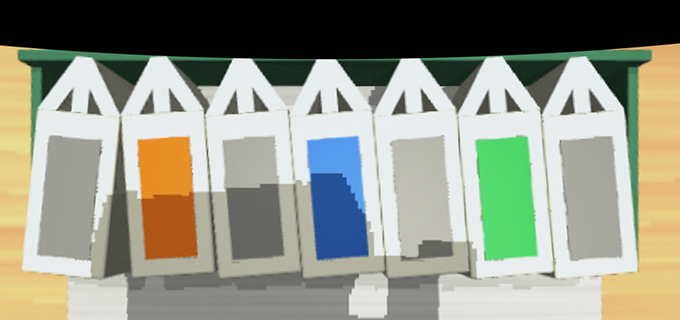

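```bash
python3 shot.py 28
python3 - <<'E'
from fit import *
from ortho import ortho
for n,t in (('top','28'),('scene','28'),('wrist','27')):
    im,d,m=load(n,t); 
    o=ortho(n,540,700,-45,295,64,'oo_%s.png'%n,2,im,m)
    # label orientation via label mask minAreaRect
    hs=cv2.cvtColor(o,cv2.COLOR_RGB2HSV)
    for k,lo,hi in(('orange',5,20),('blue',100,125),('green',50,75)):
        M=((hs[...,0]>=lo)&(hs[...,0]<=hi)&(hs[...,1]>120)).astype(np.uint8)
        if k=='green': M[:100]=0;M[:,:300]=0;M[:,640:]=0
        c=max(cv2.findContours(M,0,2)[0],key=cv2.contourArea); print(n,k,cv2.minAreaRect(c))
E
python3 - <<'E'
import cv2,numpy as np
a=[cv2.imread('pics/oo_%s.png'%n) for n in('top','scene')]
cv2.imwrite('pics/oo.png',np.clip(np.vstack([a[0],a[1]*1.0])*1.3,0,255).astype(np.uint8)[:600])
E
```

```text
top orange ((643.3736572265625, 15.960212707519531), (16.54950523376465, 26.976879119873047), 80.90972137451172)
top blue ((351.0, 169.5), (63.0, 22.0), 90.0)
top green ((505.81866455078125, 196.77877807617188), (110.35501861572266, 49.95576858520508), 86.18592071533203)
scene orange ((163.15811157226562, 201.42446899414062), (118.18370819091797, 51.195587158203125), 86.26860046386719)
scene blue ((334.74755859375, 199.97525024414062), (112.14069366455078, 44.279151916503906), 84.2894058227539)
scene green ((503.1043395996094, 201.23422241210938), (109.8150863647461, 41.35942840576172), 84.87181091308594)
wrist orange ((166.9609375, 197.59356689453125), (120.49298095703125, 52.40106964111328), 86.09950256347656)
wrist blue ((337.24041748046875, 197.5752716064453), (119.48296356201172, 51.38869857788086), 85.13549041748047)
wrist green ((506.3320007324219, 197.6516571044922), (119.41664123535156, 51.60537338256836), 84.80557250976562)
```

View pics/oo.png

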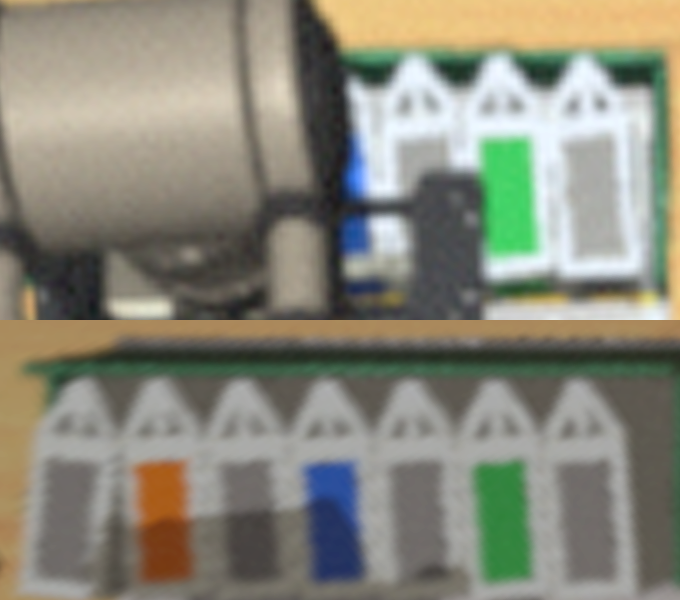

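```bash
python3 plan.py 510 234 60; python3 -m handwheel '[[[0,-2,0.3,0],[0,-3,0.5,0],[2,-3,0.5,0],[3,-2.5,0,0],[3.5,0,0,0],[3,0,0,0],[1,0,0,0],[0,0,0,0]]]' >/dev/null; python3 plan.py 548 234 20
```

```text
t 33.5 pos [522.7 128.3 145.3] psi -1.570 grip 0.6 F [-0.8  1.   0.1] j1 0.10 j6 1.67
shift cm (now) [  8.53 -10.57   1.26]
t 34.2 pos [508.2 232.4  18.4] psi -1.571 grip 0.4 F [-1.2 -0.4  0.6] j1 0.29 j6 1.86
shift cm (now) [-0.19 -0.15 -3.98]
```

```bash
python3 -m handwheel '[[[-0.1,-0.15,-0.8,0],[0,0,-1,0],[0,0,-1,0],[0,0,-0.6,0],[0,0,-0.2,0],[0,0,0,0],[0,0,0,0]]]' >/dev/null; python3 plan.py; for i in 1 2 3; do python3 -m handwheel '[[[0,0,-0.1,0],[0,0,-0.1,0],[0,0,0,0]]]'  >/dev/null;python3 plan.py; done
python3 - <<'E'
from fit import *
im,d,m=cap('wrist','w29.png')
E
```

```text
t 34.8 pos [546.7 234.3  22.5] psi -1.571 grip 0.5 F [ 0.1 -0.6 -0.4] j1 0.28 j6 1.85
t 35.0 pos [548.5 234.4  21.9] psi -1.571 grip 0.0 F [-0.8 -0.4 -0.1] j1 0.28 j6 1.85
t 35.3 pos [549.4 234.3  21.6] psi -1.571 grip 0.6 F [-4.  -0.2  1.8] j1 0.27 j6 1.85
t 35.5 pos [549.5 234.2  21.3] psi -1.571 grip 0.7 F [-10.3  -0.2   5.3] j1 0.27 j6 1.84
```

View pics/w29.png

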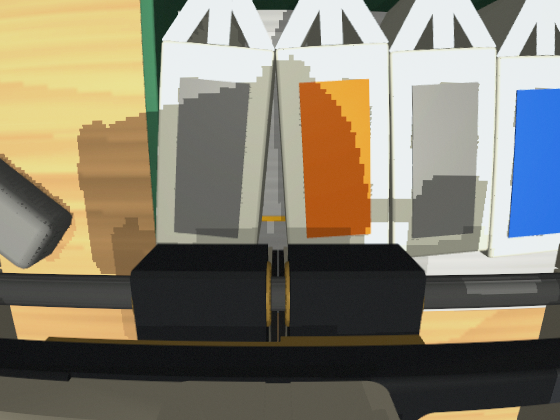

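```bash
python3 -m handwheel '[[[0,0,1.2,0],[0,1.3,0,0],[0,1.2,0,0],[0,0,-0.4,0],[0,0,-0.4,0],[0,0,0,0]]]' >/dev/null; python3 plan.py; python3 -m handwheel '[[[0,0,-0.1,0],[0,0,-0.1,0],[0,0,-0.1,0],[0,0,0,0]]]'  >/dev/null;python3 plan.py;  python3 -m handwheel '[[[0,-0.2,0,0],[0,-0.2,0,0],[0,-0.2,0,0],[0,-0.2,0,0],[0,0,0,0]]]'  >/dev/null;python3 plan.py
python3 - <<'E'
from fit import *
im,d,m=cap('wrist','w30.png')
E
```

```text
t 36.1 pos [549.8 209.   22. ] psi -1.572 grip 0.5 F [-0.  -0.1 -0.2] j1 0.23 j6 1.81
t 36.4 pos [550.3 209.6  21.5] psi -1.570 grip 0.4 F [-4.   0.7  1.3] j1 0.23 j6 1.80
t 36.9 pos [550.9 217.8  21.6] psi -1.571 grip 0.3 F [-5.3 -0.2  1. ] j1 0.25 j6 1.82
```

View pics/w30.png

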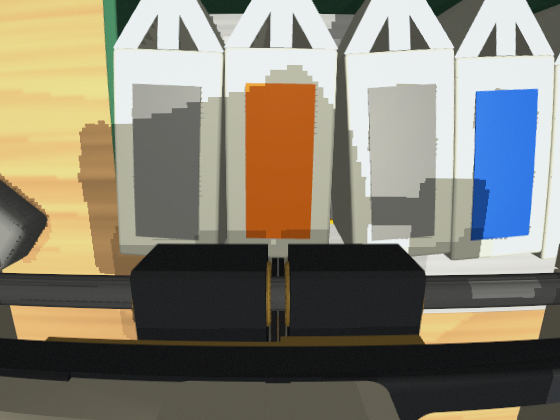

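```bash
python3 -m handwheel '[[[0,0,1.2,0],[0,1.7,0,0],[0,1.7,0,0],[0,1.6,0,0],[0,0,-0.4,0],[0,0,-0.5,0],[0,0,0,0]]]' >/dev/null; python3 plan.py; python3 -m handwheel '[[[0,0,-0.1,0],[0,0,-0.1,0],[0,0,-0.1,0],[0,0,0,0]]]'  >/dev/null;python3 plan.py;  python3 -m handwheel '[[[0,-0.2,0,0],[0,-0.2,0,0],[0,-0.2,0,0],[0,-0.1,0,0],[0,0,0,0]]]'  >/dev/null;python3 plan.py
python3 - <<'E'
from fit import *
im,d,m=cap('wrist','w31.png')
E
```

```text
t 37.5 pos [549.6 167.9  22. ] psi -1.571 grip 0.8 F [ 0.9 -0.2  0.3] j1 0.16 j6 1.73
t 37.8 pos [550.  168.   21.5] psi -1.570 grip 0.5 F [-5.6  0.8  2.7] j1 0.16 j6 1.73
t 38.2 pos [550.8 174.9  21.6] psi -1.570 grip 0.5 F [-4.4  0.5  0.5] j1 0.17 j6 1.75
```

View pics/w31.png

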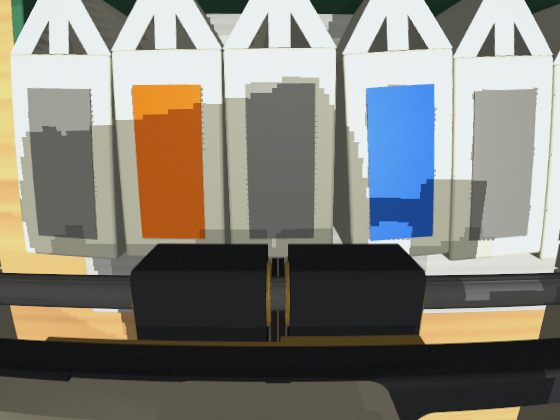

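Works well; repeat for blue, then old2, green, old1.

```bash
python3 -m handwheel '[[[0,0,1.2,0],[0,1.7,0,0],[0,1.6,0,0],[0,1.6,0,0],[0,0,-0.4,0],[0,0,-0.5,0],[0,0,0,0]]]' >/dev/null; python3 plan.py; python3 -m handwheel '[[[0,0,-0.1,0],[0,0,-0.1,0],[0,0,-0.1,0],[0,0,0,0]]]'  >/dev/null;python3 plan.py;  python3 -m handwheel '[[[0,-0.2,0,0],[0,-0.2,0,0],[0,-0.2,0,0],[0,-0.1,0,0],[0,0,0,0]]]'  >/dev/null;python3 plan.py
python3 - <<'E'
from fit import *
im,d,m=cap('wrist','w32.png')
E
```

```text
t 38.9 pos [549.6 125.7  22. ] psi -1.571 grip 0.5 F [ 0.1 -0.7 -1.4] j1 0.09 j6 1.66
t 39.2 pos [549.9 126.   21.4] psi -1.570 grip 0.5 F [-5.6  0.6  2.8] j1 0.09 j6 1.66
t 39.6 pos [550.8 132.9  21.6] psi -1.570 grip 0.1 F [-6.5  1.9  0.7] j1 0.10 j6 1.67
```

View pics/w32.png

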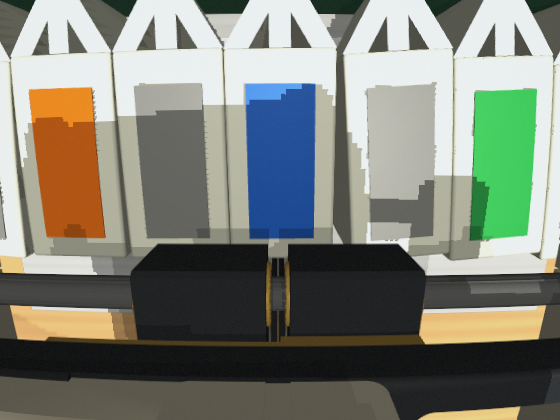

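```bash
python3 -m handwheel '[[[0,0,1.2,0],[0,1.7,0,0],[0,1.6,0,0],[0,1.6,0,0],[0,0,-0.4,0],[0,0,-0.5,0],[0,0,0,0]]]' >/dev/null; python3 plan.py; python3 -m handwheel '[[[0,0,-0.1,0],[0,0,-0.1,0],[0,0,-0.1,0],[0,0,0,0]]]'  >/dev/null;python3 plan.py;  python3 -m handwheel '[[[0,-0.2,0,0],[0,-0.2,0,0],[0,-0.2,0,0],[0,-0.1,0,0],[0,0,0,0]]]'  >/dev/null;python3 plan.py
echo; python3 -m handwheel '[[[0,0,1.2,0],[0,1.7,0,0],[0,1.6,0,0],[0,1.6,0,0],[0,0,-0.4,0],[0,0,-0.5,0],[0,0,0,0]]]' >/dev/null; python3 plan.py; python3 -m handwheel '[[[0,0,-0.1,0],[0,0,-0.1,0],[0,0,-0.1,0],[0,0,0,0]]]'  >/dev/null;python3 plan.py;  python3 -m handwheel '[[[0,-0.2,0,0],[0,-0.2,0,0],[0,-0.2,0,0],[0,-0.1,0,0],[0,0,0,0]]]'  >/dev/null;python3 plan.py
python3 - <<'E'
from fit import *
im,d,m=cap('wrist','w33.png')
E
```

```text
t 40.2 pos [549.5  83.7  22. ] psi -1.571 grip 0.3 F [-1.  -0.4  0.1] j1 0.01 j6 1.58
t 40.6 pos [549.9  84.1  21.5] psi -1.570 grip 0.7 F [-5.9  0.5  2.2] j1 0.01 j6 1.58
t 41.0 pos [550.7  91.   21.5] psi -1.570 grip 0.3 F [-4.9  0.1  0.2] j1 0.03 j6 1.60

t 41.6 pos [549.4  41.8  22. ] psi -1.571 grip 0.5 F [-0.8  0.3 -0.7] j1 -0.06 j6 1.51
t 41.9 pos [549.8  42.2  21.4] psi -1.570 grip 0.5 F [-6.2  0.1  2.3] j1 -0.06 j6 1.51
t 42.3 pos [550.6  49.1  21.5] psi -1.570 grip 0.5 F [-6.   0.8  0.7] j1 -0.05 j6 1.52
```

View pics/w33.png

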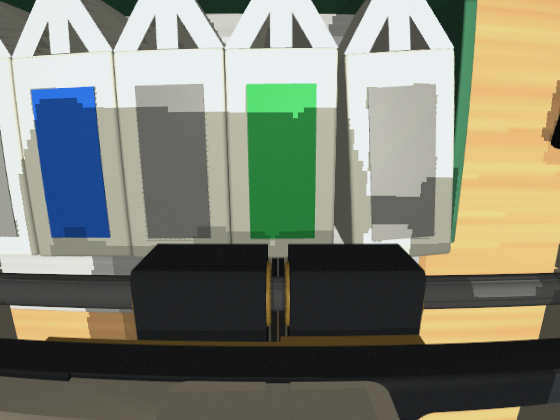

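```bash
python3 -m handwheel '[[[0,0,1.2,0],[0,1.7,0,0],[0,1.6,0,0],[0,1.6,0,0],[0,0,-0.4,0],[0,0,-0.5,0],[0,0,0,0]]]' >/dev/null; python3 plan.py; python3 -m handwheel '[[[0,0,-0.1,0],[0,0,-0.1,0],[0,0,-0.1,0],[0,0,0,0]]]'  >/dev/null;python3 plan.py;  python3 -m handwheel '[[[0,-0.2,0,0],[0,-0.2,0,0],[0,-0.2,0,0],[0,-0.1,0,0],[0,0,0,0]]]'  >/dev/null;python3 plan.py
python3 -m handwheel '[[[0,0,1,0],[0,0,2,0],[-3,0,2,0],[-3.5,-1,0,0],[-3.5,-3,0,0],[-3,-3,0,0],[0,-2.5,0,0],[0,0,0,0]]]' >/dev/null;python3 -m handwheel '[[[0,0,-1,0],[0,0,-1,0],[0,0,0,0],[0,0,0,0]]]' >/dev/null; python3 plan.py
python3 - <<'E'
from fit import *
im,d,m=cap('wrist','w34.png'); np.savez('wrist34.npz',im=im,d=d,**{k:m[k] for k in m})
from ortho import ortho
ortho('',540,700,-45,295,64,'wo34.png',2,im,m)
E
```

```text
t 43.0 pos [ 5.493e+02 -2.000e-01  2.190e+01] psi -1.571 grip 0.5 F [-0.2 -0.1 -0.3] j1 -0.14 j6 1.43
t 43.3 pos [5.497e+02 3.000e-01 2.140e+01] psi -1.570 grip 0.3 F [-5.4  0.9  4.1] j1 -0.14 j6 1.43
t 43.7 pos [550.5   7.2  21.5] psi -1.570 grip 0.3 F [-4.3  0.8  1. ] j1 -0.13 j6 1.44
t 44.7 pos [521.8  97.7 147.5] psi -1.571 grip 0.4 F [-0.1 -0.8 -0.8] j1 0.04 j6 1.61
```

View pics/wo34.png

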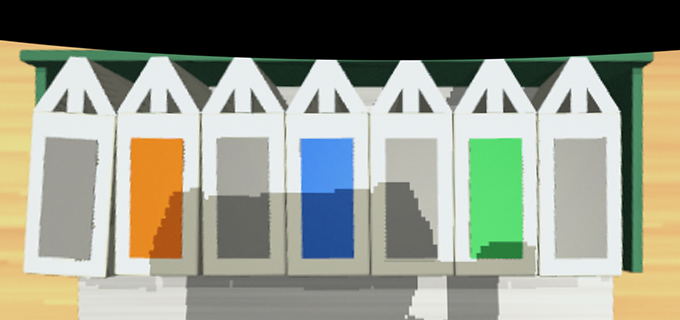

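```bash
python3 -m handwheel '[[[-1,3,0,0],[-1,3.6,0,0],[-1,3.6,0,0],[0,3.6,0,0],[0,3.6,0,0],[0,3.6,0,0],[0,3.6,0,0],[0,3,0,0]]]' 1 >/dev/null; python3 -m handwheel '[[[0,0,-1,0],[0,0,-1,0],[0,0,-1,0],[0,0,0,0],[0,0,0,0]]]' >/dev/null; python3 plan.py
python3 - <<'E'
from fit import *
im,d,m=cap('wrist','w35.png'); np.savez('wrist35.npz',im=im,d=d,**{k:m[k] for k in m})
C=cloud(d,m)
def rep(n,im,C):
    hs=cv2.cvtColor(im,cv2.COLOR_RGB2HSV)
    k=(hs[...,0]>=3)&(hs[...,0]<=20)&(hs[...,1]>150)&(np.hypot(C[...,0]-642,C[...,1]+180)<60)&(C[...,2]>88)&(C[...,2]<104)
    P=C[k]; c,r=cv2.minEnclosingCircle(P[:,:2].astype(np.float32)); print(n,len(P),P.mean(0).round(1),np.percentile(P,[1,99],axis=0).round(1).tolist(),c,r)
rep('w',im,C)
for n in('top','scene'):
    im,d,m=load(n,'9' if n=='top' else '28'); rep(n,im,cloud(d,m))
    for l in('sleeve_grip','setter'): pass
im,d,m=load('top','9')
b=bot.spot_point('wrist','sleeve_grip'); mw=bot.camera_model('wrist'); print([ (atz(mw,[q['point']],75),q['conf']) for q in b])
E
```

```text
t 45.9 pos [ 550.9 -178.   177.5] psi -1.571 grip 82.4 F [-0.8  0.4 -0. ] j1 -0.44 j6 1.13
w 2679 [ 649.3 -175.3   96.3] [[629.3, -195.6, 92.7], [668.8, -155.6, 98.1]] (649.1790771484375, -175.36676025390625) 22.00592803955078
top 104 [ 650.5 -174.8   97.1] [[630.2, -194.3, 89.4], [668.8, -156.7, 103.4]] (649.730712890625, -175.8345947265625) 21.765464782714844
scene 179 [ 648.9 -177.1   96.2] [[628.1, -196.1, 89.4], [667.2, -154.8, 100.8]] (646.18408203125, -176.16946411132812) 22.322891235351562
[(array([[ 648.97005247, -176.93718175,   75.        ]]), 0.73)]
```

View pics/w35.png

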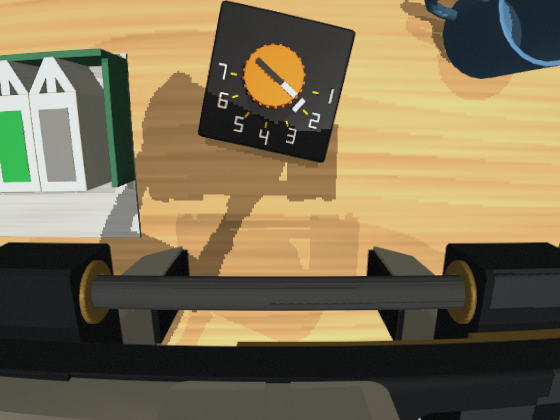

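```bash
python3 -m handwheel '[[[0,0,0,-0.125],[0,0,0,-0.125],[0,0,0,-0.125],[0,0,0,-0.125],[0,0,0,-0.125],[0,0,0,-0.125],[0,0,0,-0.125],[0,0,0,-0.125]]]' 0.8 >/dev/null; python3 -m handwheel '[[[0,0,0,0]]]' >/dev/null; python3 plan.py 649.2 -175.3 140
```

```text
t 46.7 pos [ 550.8 -177.8  178.1] psi -0.566 grip 73.6 F [ 0.4  0.5 -0.1] j1 -0.44 j6 0.12
shift cm (now) [ 3.81  8.16 -5.49]
```

```bash
python3 -m handwheel '[[[0,2,-1.4,0],[0,2.7,-1.8,0],[0,2.2,-1.5,0],[1,1.26,-0.8,0],[2.8,0,0,0],[0,0,0,0],[0,0,0,0],[0,0,0,0]]]' >/dev/null; python3 plan.py 649.2 -175.3 56
python3 - <<'E'
from fit import *
im,d,m=cap('wrist','w36.png')
C=cloud(d,m);hs=cv2.cvtColor(im,cv2.COLOR_RGB2HSV)
k=(hs[...,0]>=3)&(hs[...,0]<=20)&(hs[...,1]>150)&(np.hypot(C[...,0]-642,C[...,1]+180)<60)&(C[...,2]>88)&(C[...,2]<104)
P=C[k]; print(len(P),cv2.minEnclosingCircle(P[:,:2].astype(np.float32)) if len(P) else '')
E
```

```text
t 47.4 pos [ 649.6 -176.   141.1] psi -0.573 grip 73.4 F [0.4 0.3 0.3] j1 -0.38 j6 0.19
shift cm (now) [ 8.51 -0.08 -0.04]
2961 ((650.14208984375, -175.5936737060547), 21.979719161987305)
```

View pics/w36.png

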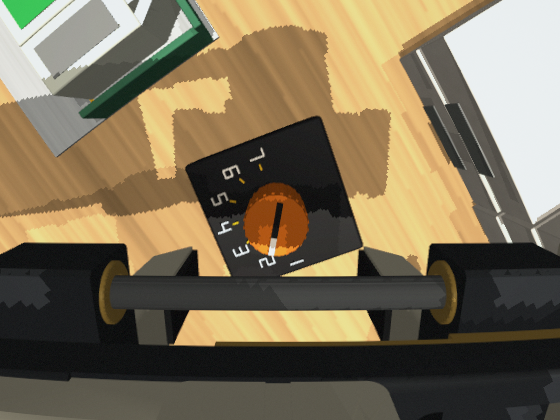

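```bash
python3 - <<'E'
from fit import *
for n,t in (('top','0'),('scene','0')):
    im,d,m=load(n,t);C=cloud(d,m).reshape(-1,3)
    P=C[(C[:,0]>660)&(C[:,0]<820)&(C[:,1]>-330)&(C[:,1]<0)&(C[:,2]>60)&(d.ravel()>0)]
    P=P[~((np.hypot(P[:,0]-649,P[:,1]+175)<35))]
    print(n,np.sort(P[:,0])[:5].round(0), [(y,np.round(P[(P[:,1]>y)&(P[:,1]<y+40)][:,0].min(),0)) for y in range(-320,0,40) if ((P[:,1]>y)&(P[:,1]<y+40)).any()])
E
python3 plan.py 649.8 -175.4 56
```

```text
top [674. 674. 675. 677. 706.] [(-320, np.float64(710.0)), (-280, np.float64(800.0)), (-240, np.float64(793.0)), (-200, np.float64(792.0)), (-160, np.float64(799.0)), (-80, np.float64(795.0)), (-40, np.float64(674.0))]
scene [708. 710. 710. 712. 712.] [(-320, np.float64(712.0)), (-280, np.float64(803.0)), (-240, np.float64(795.0)), (-200, np.float64(795.0)), (-160, np.float64(803.0)), (-80, np.float64(797.0)), (-40, np.float64(795.0))]
t 47.4 pos [ 650.  -176.2  141.8] psi -0.573 grip 73.5 F [-0.3  0.2  0.4] j1 -0.38 j6 0.19
shift cm (now) [ 8.58 -0.08 -0.05]
```

```bash
python3 -m handwheel '[[[2.5,0,0,0],[2.5,0,0,0],[2.2,0,0,0],[1.2,0,0,0],[0,0,0,0],[0,0,0,0]]]' >/dev/null; python3 plan.py 649.6 -175.4 56;python3 -m handwheel '[[[0,0,0,0],[0,0,0,0],[0,0,0,0],[0,0,0,0],[0,0,0,0],[0,0,0,0],[0,0,0,0]]]' 0 >/dev/null; python3 plan.py
```

```text
t 47.9 pos [ 650.2 -176.2   57.1] psi -0.572 grip 73.3 F [ 0.4 -0.3  0.9] j1 -0.38 j6 0.19
shift cm (now) [ 0.11 -0.09 -0.03]
t 48.5 pos [ 648.9 -175.1   56.5] psi -0.571 grip 41.1 F [-3.5  1.8  5. ] j1 -0.38 j6 0.19
```

```bash
python3 -m handwheel '[[[0,0,0,0.11],[0,0,0,0.11],[0,0,0,0.11],[0,0,0,0.11],[0,0,0,0.11],[0,0,0,0.11],[0,0,0,0.11],[0,0,0,0.11]]]' >/dev/null; python3 plan.py; python3 -m handwheel '[[[0,0,0,0.11],[0,0,0,0.11],[0,0,0,0.11],[0,0,0,0.11],[0,0,0,0.11],[0,0,0,0.11],[0,0,0,0.11],[0,0,0,0.11]]]' >/dev/null; python3 plan.py;python3 -m handwheel '[[[0,0,0,0.11],[0,0,0,0.11],[0,0,0,0.115],[0,0,0,0],[0,0,0,0]]]' >/dev/null; python3 plan.py
python3 - <<'E'
from fit import *
im,d,m=cap('wrist','w37.png')
E
```

```text
t 49.2 pos [ 648.8 -175.3   56.5] psi -1.456 grip 40.8 F [-4.9  2.4  6. ] j1 -0.38 j6 1.08
t 49.8 pos [ 649.  -175.6   56.6] psi -2.336 grip 40.6 F [-2.6  0.3  4.6] j1 -0.38 j6 1.96
t 50.2 pos [ 649.2 -175.9   56.6] psi -2.665 grip 41.0 F [-3.9  0.8  5.6] j1 -0.38 j6 2.29
```

View pics/w37.png

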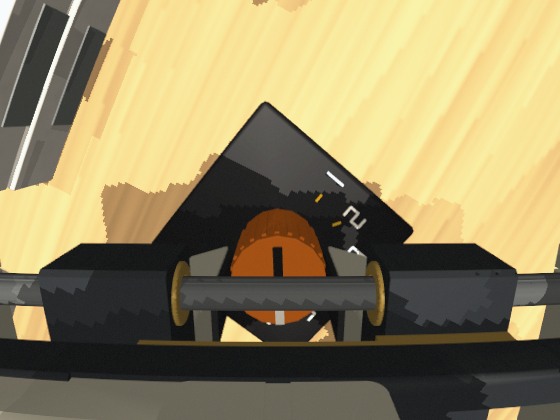

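```bash
python3 -m handwheel '[[[0,0,0,0],[0,0,0,0],[0,0,0,0],[0,0,0,0],[-1,0,0,0],[-3,0,0,0],[-3.5,0,0,0],[-3,0,0,0]]]' 0.8 >/dev/null; python3 -m handwheel '[[[0,0,2,0],[0,0,2,0],[0,0,0,0],[0,0,0,0]]]' >/dev/null; python3 plan.py
python3 - <<'E'
from fit import *
im,d,m=cap('wrist','w38.png')
E
```

```text
t 51.3 pos [ 631.6 -139.7  162. ] psi -2.665 grip 73.7 F [ 0.8  0.6 -0.5] j1 -0.34 j6 2.33
```

View pics/w38.png

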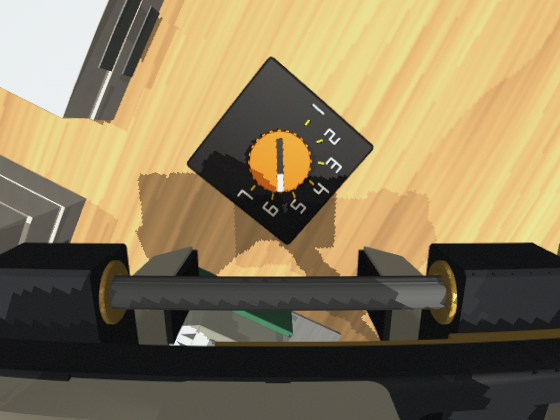

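Run:
```python
from fit import *
from ortho import ortho
im,d,m=cap('wrist')
o=ortho('',580,720,-245,-105,96,'s96.png',4,im,m); q=ortho('',580,720,-245,-105,46,'s46.png',4,im,m)
C=cloud(d,m)
hs=cv2.cvtColor(im,cv2.COLOR_RGB2HSV)
r=np.hypot(C[...,0]-649.5,C[...,1]+175.5)
w=(hs[...,1]<60)&(hs[...,2]>170)&(r<22)&(C[...,2]>90)&(C[...,2]<102)
P=C[w];print('pointer',len(P),P.mean(0).round(1),np.degrees(np.arctan2(P[:,1].mean()+175.5,P[:,0].mean()-649.5)))
ye=(hs[...,0]>15)&(hs[...,0]<36)&(hs[...,1]>120)&(r>22)&(r<40)&(C[...,2]>40)&(C[...,2]<52)
n,l,st,ce=cv2.connectedComponentsWithStats(ye.astype(np.uint8))
for i in range(1,n):
    if st[i,4]>4:
        X=C[l==i].mean(0); print(X.round(1),st[i,4],round(np.degrees(np.arctan2(X[1]+175.5,X[0]-649.5)),1))
cv2.imwrite('pics/s.png',np.hstack([o,q])[:,:,::-1][:, :800])
```

```text
pointer 100 [ 643.  -164.2   97.2] 119.78634269900289
[ 642.1 -209.6   45.4] 19 -102.3
[ 626.1 -201.5   45.5] 19 -131.9
[ 616.6 -186.5   45.6] 18 -161.5
[ 615.6 -168.7   45.3] 25 168.6
[ 656.8 -142.1   45.2] 23 77.6
[ 624.  -152.8   45.1] 19 138.3
[ 639.  -143.1   45.6] 20 108.0
```

```bash
python3 -c "
import cv2;a=cv2.imread('pics/s96.png');b=cv2.imread('pics/s46.png');import numpy as np;cv2.imwrite('pics/s.png',cv2.resize(np.hstack([a,b]),(800,400)))"
```

```text
(no output)
```

View pics/s.png

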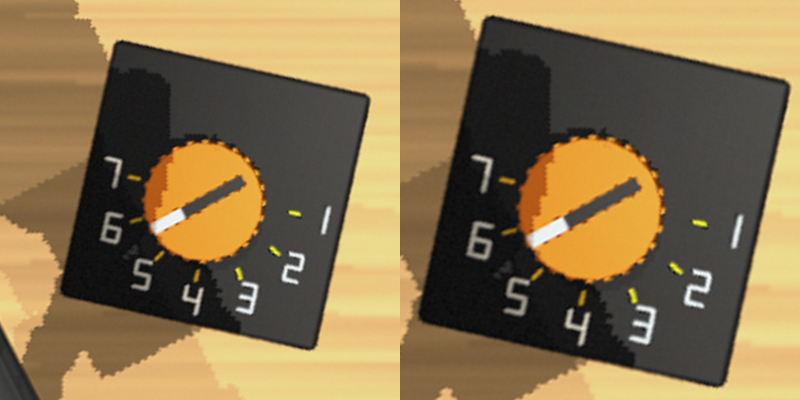

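```bash
cat > ptr.py <<'E'
from fit import *
import sys
im,d,m=cap('wrist',sys.argv[1] if len(sys.argv)>1 else None)
C=cloud(d,m); hs=cv2.cvtColor(im,cv2.COLOR_RGB2HSV)
r=np.hypot(C[...,0]-649.5,C[...,1]+175.5)
w=(hs[...,1]<60)&(hs[...,2]>150)&(r<22)&(C[...,2]>90)&(C[...,2]<102)
bl=(hs[...,2]<90)&(r<19)&(C[...,2]>90)&(C[...,2]<102)
P=C[w];B=C[bl];D=P.mean(0)-B.mean(0)
print('pointer',len(P),len(B),'deg from line',np.degrees(np.arctan2(D[1],D[0])).round(1),'from axis',np.degrees(np.arctan2(P[:,1].mean()+175.5,P[:,0].mean()-649.5)).round(1),'6 at 108')
E
python3 -m handwheel '[[[0,0,0,0],[0,0,0,0],[0,0,0,0],[0,0,0,0],[0,0,0,0],[0,0,0,0]]]' >/dev/null; python3 ptr.py; python3 plan.py 649.4 -175.4 56
```

```text
pointer 91 166 deg from line 118.4 from axis 119.0 6 at 108
t 52.0 pos [ 631.5 -140.4  160.9] psi -2.666 grip 73.5 F [0.4 0.6 1.1] j1 -0.34 j6 2.33
shift cm (now) [ 1.049e+01  1.000e-02 -3.930e+00]
```

Run:
```python
from fit import *
im,d,m=load('wrist','35')
C=cloud(d,m); hs=cv2.cvtColor(im,cv2.COLOR_RGB2HSV)
r=np.hypot(C[...,0]-649.5,C[...,1]+175.5)
w=(hs[...,1]<60)&(hs[...,2]>150)&(r<22)&(C[...,2]>90)&(C[...,2]<102)
bl=(hs[...,2]<90)&(r<19)&(C[...,2]>90)&(C[...,2]<102)
P=C[w];B=C[bl];D=P.mean(0)-B.mean(0)
print(len(P),len(B),np.degrees(np.arctan2(D[1],D[0])),np.degrees(np.arctan2(P[:,1].mean()+175.5,P[:,0].mean()-649.5)))
ye=(hs[...,0]>15)&(hs[...,0]<36)&(hs[...,1]>120)&(r>24)&(r<40)&(C[...,2]>40)&(C[...,2]<52)
n,l,st,ce=cv2.connectedComponentsWithStats(ye.astype(np.uint8))
for i in range(1,n):
    if st[i,4]>4:
        X=C[l==i].mean(0); print(X.round(1),st[i,4],round(np.degrees(np.arctan2(X[1]+175.5,X[0]-649.5)),1))
```

```text
100 172 -132.0214581802019 -133.32985277340165
[ 656.7 -141.6   45.8] 21 78.0
[ 641.8 -209.3   45.7] 17 -102.8
[ 638.9 -142.7   45.6] 18 107.9
[ 626.1 -200.9   45.8] 21 -132.7
[ 623.7 -152.2   45.7] 23 138.0
[ 615.6 -168.1   45.5] 21 167.7
[ 616.3 -185.8   45.5] 16 -162.7
```

```bash
python3 -m handwheel '[[[0,0,-2,0],[0,0,-1.95,0],[2,0,0,0],[2.5,0,0,0],[2.5,0,0,0],[2.5,0,0,0],[0.9,0,0,0],[0,0,0,0]]]' >/dev/null; python3 -m handwheel '[[[0,0,0,0],[0,0,0,0]]]' >/dev/null; python3 plan.py 649.4 -175.4 56; python3 ptr.py
```

```text
t 52.8 pos [ 650.8 -175.9   59. ] psi -2.666 grip 73.7 F [ 0.3 -0.6  0.5] j1 -0.38 j6 2.29
shift cm (now) [0.3 0.1 0.1]
pointer 107 268 deg from line 118.3 from axis 118.6 6 at 108
```

```bash
python3 -m handwheel '[[[0,0,0,0],[0,0,0,0],[0,0,0,0],[0,0,0,0],[0,0,0,0],[0,0,0,0],[0,0,0,0]]]' 0 >/dev/null; python3 plan.py;python3 -m handwheel '[[[0,0,0,0.07],[0,0,0,0.07],[0,0,0,0.07],[0,0,0,0],[0,0,0,0],[0,0,0,0]]]' >/dev/null; python3 plan.py
python3 - <<'E'
from h import *
print(bot.get_obs()['moment'])
cap('wrist','w39.png')
E
```

```text
t 53.4 pos [ 649.  -175.7   57.1] psi -2.666 grip 41.0 F [-3.8 -1.6  3.6] j1 -0.38 j6 2.29
t 53.9 pos [ 648.9 -175.8   57.1] psi -2.874 grip 41.0 F [-5.5 -1.6  3.3] j1 -0.38 j6 2.50
[-0.14420721  0.82505397  0.02576387]
```

View pics/w39.png

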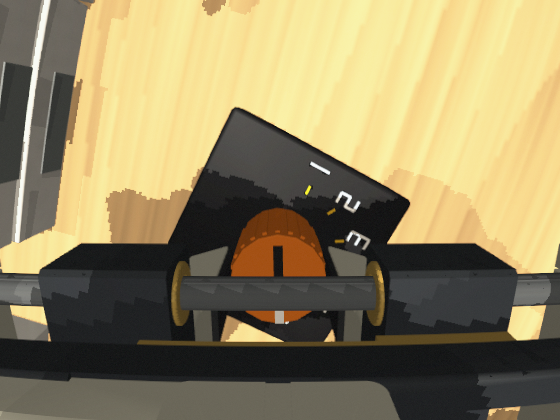

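```bash
python3 -m handwheel '[[[0,0,0,0],[0,0,0,0],[0,0,0,0],[0,0,0,0],[0,0,0,0],[0,0,0,0]]]' 0.8 >/dev/null; python3 -m handwheel '[[[-2,0,0,0],[-3.5,0,0,0],[-3.5,0,0,0],[-2,0,0,0],[0,0,2,0],[0,0,2,0],[0,0,0,0],[0,0,0,0]]]' >/dev/null;python3 plan.py; python3 ptr.py w40.png
```

```text
t 55.1 pos [ 639.1 -136.   167.3] psi -2.874 grip 73.3 F [ 0.2 -0.4  0.8] j1 -0.33 j6 2.55
pointer 93 169 deg from line 107.0 from axis 108.3 6 at 108
```

View pics/w40.png

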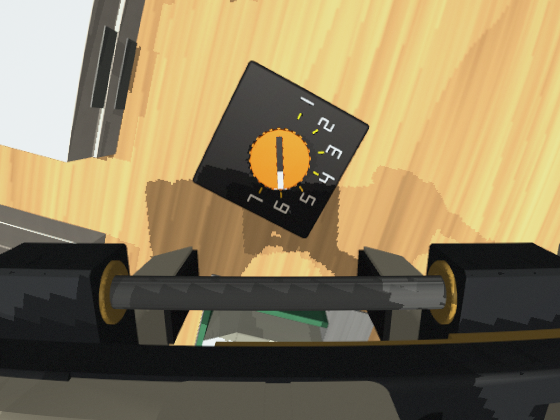

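```bash
python3 -m handwheel '[[[0,3,-0.5,0],[0,3.5,-1,0],[0,3.5,-1,0],[0,3.5,-1,0],[0,3.5,-1,0],[0,2,0,0],[0,0,0,0],[0,0,0,0]]]' >/dev/null;python3 plan.py; python3 shot.py 41
```

```text
t 55.9 pos [ 467.2 -231.5  167.2] psi -2.879 grip 73.5 F [-0.2 -0.4 -0.1] j1 -0.61 j6 2.27
```

View pics/top41.png

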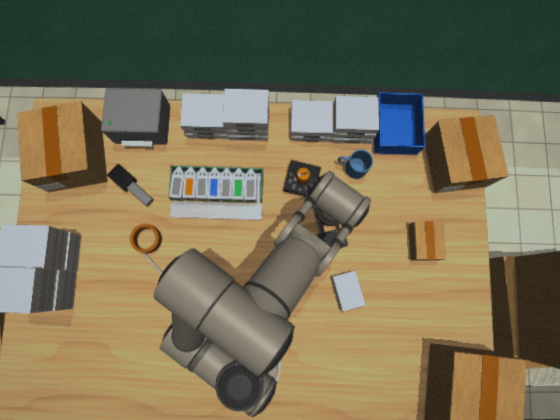

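View pics/scene41.png

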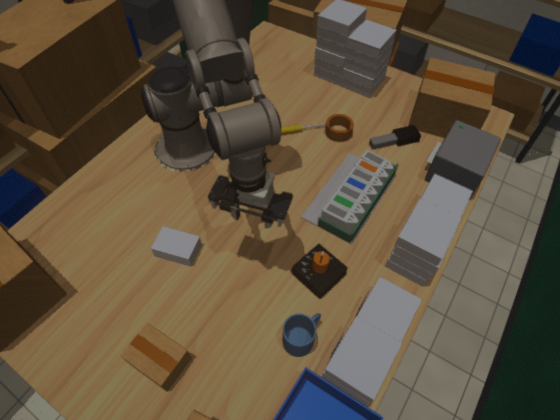

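Run:
```python
from fit import *
im,d,m=load('top','41'); C=cloud(d,m)
from ortho import ortho
ortho('top',540,700,-45,295,64,'f41.png',2,im,m)
for i in range(7):
    y=9+i*41.5
    P=C[(np.abs(C[...,1]-y)<12)&(C[...,0]>570)&(C[...,0]<640)]; print(round(y),np.median(P[:,2]).round(1))
```

```text
9 66.8
50 66.1
92 66.2
134 66.4
175 66.0
216 65.6
258 65.7
```

View pics/f41.png

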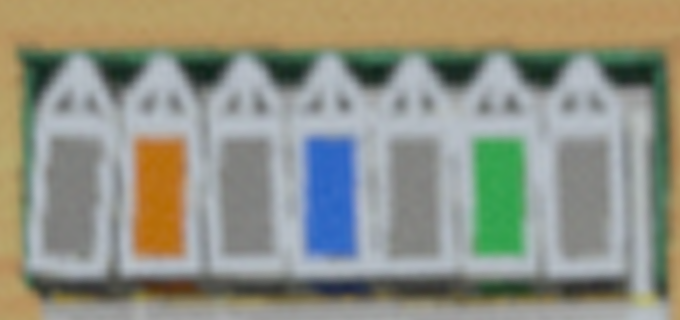

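```bash
python3 -c "
from plant import bot
print(bot.close_job())"
```

```text
the job is handed in; nothing more can be done
None
```

The job is handed in at about 56 s: all three loose cassettes (green, blue, orange) are in the row and the sleeve is set to 6.

**Row:** I pushed each cassette in until the back wall gave 10–13 N, then squared up the row by dragging the tails sideways. The last pictures show all seven upright, with tops at about 66 mm and noses and tails in line. The end cassette by the +y wall (old4) is still turned about 2–3°, and I left it so.

**Sleeve:** It started at 2. After my first turn it stopped about 11° short of 6 and stayed between 5 and 6 without springing in. I gripped it again, turned the rest and let go. The pointer then read about 107–108°, against 108° for the 6 mark.

**Rest of the table:** The other objects look unmoved by eye in the top and scene pictures, and the robot was touching nothing at hand-in.

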